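# Load a wear tester, engage its drive lever and key in the start sequence

## Robot

A 6-joint arm with a two-finger parallel gripper is mounted at the origin on the work surface. World frame = base frame: x ahead of the robot, y to its left, z up, the work surface at z = 0. Lengths are in m, angles in rad, forces in N, time in s.
With the tool pointing down it reaches from about 0.375 to 0.9 m from the base axis. Payload 3.1 kg.
Tool frame: the origin (TCP) lies midway between the tips of the shut fingers; the grasp point (between the pads) lies 19 mm behind it; z points along the fingers, y is the line along which they close (so a half turn about z gives the same grasp; the last joint's range is limited). The gripper opens to 87 mm and grips with 3 to 60 N. Pads are 19 mm wide; open, the fingers measure 117 mm over their backs; the gripper's body (75 mm by 190 mm) begins 51 mm behind the grasp point.
Start: joints at [-1.387, 0.527, 1.433, -0, 1.181, -0.178], TCP at [0.222, -0.584, 0.223] pointing down, gripper open.
Joint ranges: [-3.08, 3.08], [-0.75, 2.2], [0.22, 2.44], [-1.43, 4.57], [0, 2.65], [-2.85, 2.85]. Speed limits (rad/s): [2.79, 2.79, 3.14, 3.14, 3.14, 3.14].

## Interface

Orientations are given as a unit quaternion [x, y, z, w].
In Python, from rig import robot gives the robot as it stands. The module is installed in compiled form; this text tells all that it offers.
- The arm moves only by the tool play_rows, never from a script. Its arguments are lists of equal length, an entry for each row: "gripper": the closure, from -1 (fully open) to 1 (shut); "delta_pos": the shift along the tool's x, y, z in cm, a list of three; "turn": the turn, a rotation vector about the tool's x, y, z in rad, a list of three. A call has 1 to 12 rows; each row is the pose to reach, as a shift and turn from the pose commanded when the call began, along the tool's axes at that moment; what a row does not reach only later rows make up. A row lasts 1/8 s, in which the tool goes at most 62.5 mm and 10.7 degrees, less where a joint would pass 70% of its speed; a pose out of reach is approached as far as the arm can. A call with a gripper value outside its range is refused whole. The fingers move at their own pace and stop on an object; "squeeze" is the grip in N (left out, the last holds). Time passes only in rows, so rows that repeat a pose let the fingers close. It gives the time, the measured TCP pose, the force, the opening and the grip force at its end, in the units of the state.
- robot.get_obs(): the state, without advancing time (a new reading comes with each control period).
- robot.camera(name): name is "side" or "top" or "wrist"; returns a dict with "color" (384x512x3 uint8, red, green, blue), "vfov" (degrees; the focal length in pixels is half the picture's height over the tangent of half this angle, whatever the lens; pixels are square), "cx", "cy" (the principal point, pixels), "k1" (the pictures are not rectified: a ray, as slopes to the right and down, at radius r is drawn at 1 + k1 r^2 times it, then the intrinsics apply), "R" (3x3) and "t" (3): a world point X has camera coordinates R X + t. Camera axes: x right, y down, z forward; pixel columns grow to the right and rows downward; lengths in m; the calibration is good to about 2 mm. A picture is of the moment at which its call begins. There is no depth.
- robot.hand_in(): hands the job in; it is judged then, once.
The state is a dict: "time": time; "q": joint angles; "joint_velocities": joint speeds; "joint_torque": joint torques, N m; "position": TCP position; "tool_rot": TCP orientation; "ft_force": force on the tool from outside, world axes, zero at the start; "moment": the same for the moment, N m; "grip_width": finger opening in m; "grip_force": force on a finger pad.
Only numpy, scipy, OpenCV 4.12 (cv2) and the standard library are available. Lean on these libraries where they do the work, as an engineer would, in place of code of your own. Each camera call takes 0.05 s, during which the arm holds its last target. There are 200 camera calls.

## Task

Load the wear tester: lay every coated specimen block, coating up, end to end between the yellow lines of the test bed, the first tight against the blue end stop and each butted flush against the one before, leaving no gaps. Then throw the red-knobbed lever into the notch with the blue disc and key in the set-up, pressing one key at a time fully down and letting it go: yellow, blue, yellow; then throw the lever into the notch with the green disc and press the green key to start. Never press a key with the lever out of its notch, leave the red key, mug, jar and grey case alone, and see that at the end the blocks still form the closed row and the lever is still in the green notch.

Things in the scene. Friction and masses are not known exactly. Their poses are not given: they have to be found in the camera images.
- bed: fixed aluminium bed plate, 14 mm thick, x -55 to 75, y -160 to 180 mm; origin on the bench. Its lane lies between two yellow lines 52 mm apart, centred on x = 0, along y. Blue end stop (80 mm wide, 30 mm above the plate) at the +y end, its face at y = 160 mm; the row grows from it to -y. Behind, x 115 to 235 mm: fixed cream housing 60 mm high with a head to 90 mm
- block_a: loose specimen block, aluminium with a blue coating on its top face: 70 mm long (its x), 40 mm wide (y), 30 mm high (z), about 0.2 kg. Origin at the centre of its underside, z up through the coating. Three or four of the four blocks (blue, orange, white, red) are present
- block_b: loose specimen block, aluminium with a orange coating on its top face: 70 mm long (its x), 40 mm wide (y), 30 mm high (z), about 0.2 kg. Origin at the centre of its underside, z up through the coating. Three or four of the four blocks (blue, orange, white, red) are present
- block_c: loose specimen block, aluminium with a white coating on its top face: 70 mm long (its x), 40 mm wide (y), 30 mm high (z), about 0.2 kg. Origin at the centre of its underside, z up through the coating. Three or four of the four blocks (blue, orange, white, red) are present
- block_d: loose specimen block, aluminium with a red coating on its top face: 70 mm long (its x), 40 mm wide (y), 30 mm high (z), about 0.2 kg. Origin at the centre of its underside, z up through the coating. Three or four of the four blocks (blue, orange, white, red) are present
- lever_plate: fixed cream base plate of the drive lever, 200 x 164 mm, 15 mm thick; origin at the centre of its underside. The upright pivot stands at x = +50, y = 0 mm in its frame; the lever arm swings level over the plate; behind it, at x = +70 to +100 mm, a gearbox 50 mm high
- lever (a joint): drive lever angle about its upright pivot, rad, counter-clockwise from above. Spring detent notches at 0 (rest, the start), 0.6 and 1.2; end stops at -0.05 and 1.25. Some 3 to 6 N at the knob to leave a notch; let go within 0.2 rad of a notch it settles there. One disc, green or blue, marks 0.6, the other marks 1.2
- lever_knob (a point): centre of the top of the lever's upright red knob: a cylinder 28 mm in diameter and 45 mm high, its top 86 mm above the bench, its axis 100 mm from the pivot axis, free to be pinched from above
- lever_nose (a point): point of the lever's line 124 mm from the pivot axis, 27 mm above the bench: it stands over a disc when the lever is in that disc's notch
- mark_green: flat green disc, 22 mm across, 2 mm thick, fixed on the lever plate 124 mm from the pivot: marks the run notch. Origin at the centre of its underside
- mark_blue: the like blue disc at the other notch: marks the set-up notch
- keypad: fixed cream console 130 x 130 x 30 mm; origin at the centre of its underside. The four round keys stand on it in a square of 60 mm pitch, their colours in any order
- key_yellow_top (a point): centre of the top face of the yellow key when up: a round spring key 28 mm in diameter, about 53 mm above the bench; pressed straight down; it stands 11 mm above its collar
- key_blue_top (a point): centre of the top face of the blue key when up: a round spring key 28 mm in diameter, about 53 mm above the bench; pressed straight down; it stands 11 mm above its collar
- key_green_top (a point): centre of the top face of the green key when up: a round spring key 28 mm in diameter, about 53 mm above the bench; pressed straight down; it stands 11 mm above its collar
- key_red_top (a point): centre of the top face of the red key when up: a round spring key 28 mm in diameter, about 53 mm above the bench; pressed straight down; it stands 11 mm above its collar - not to be pressed
- key_yellow (a joint): travel of the yellow key, m: 0 up, 0.007 fully down (1.5 N to start, 5 N fully down); springs back when let go
- key_blue (a joint): travel of the blue key, m: 0 up, 0.007 fully down (1.5 N to start, 5 N fully down); springs back when let go
- key_green (a joint): travel of the green key, m: 0 up, 0.007 fully down (1.5 N to start, 5 N fully down); springs back when let go
- key_red (a joint): travel of the red key, m: 0 up, 0.007 fully down (1.5 N to start, 5 N fully down); springs back when let go
- mug: bystander: loose blue mug, 80 mm across without its handle, 90 mm high; origin under its centre
- jar: bystander: loose amber jar, 70 mm across, 110 mm high; origin under its centre
- case: bystander: loose grey case, 80 (x) x 120 (y) x 35 mm; origin under its centre
Not all that is in view belongs to the job. What is shaped like the block_d but brown is not meant. Leave any pink look-alike of the block_a alone.

How it is judged:
By the outcome, as a careful person would: the job done as asked, in the order asked, and still so for the second after the job is handed in, with the robot touching nothing.
Of block_a, block_b, block_c, block_d only 3 to 4 are there at a start; the rules pass over those that are not, and their reading is None.
At some moment in a run one of block_a, block_b, block_c, block_d may be knocked a few centimetres aside while the robot is not near it.
Once in a run the grip may slacken for a moment while it holds something.
It also fails if it takes over 210 s, if anything falls off the work surface, if the arm or the gripper's body presses on something with over 40 N, if the wrist force passes 120 N, or if a joint passes its speed limit or range.

## Working session

There is one attempt and no reset: what is moved stays moved. The work goes in short steps, Python scripts to look and compute and a tool call to move; the robot and the scene stay as the last step left them, time stands still between calls to the robot, and variables do not carry over. Pictures are saved under pics/ and viewed, at most 14 in all, crops included, and the job is handed in when it is done.

Besides the shell and the picture viewer there is one more tool, called after "Call:" as name(argument=value, ...) on one line, values as JSON. play_rows: Moves the arm, as the interface text tells. Its arguments: {"type":"object","properties":{"gripper":{"type":"array","items":{"type":"number"}},"delta_pos":{"type":"array","items":{"type":"array","items":{"type":"number"}}},"turn":{"type":"array","items":{"type":"array","items":{"type":"number"}}},"squeeze":{"type":"number"}},"required":["gripper","delta_pos","turn"]}

```bash
mkdir -p pics
cat > h.py <<'E'
import numpy as np, cv2
from rig import robot
def ray(c,u,v):
    f=c["color"].shape[0]/2/np.tan(np.radians(c["vfov"])/2)
    d=np.array([(u-c["cx"])/f,(v-c["cy"])/f]); s=d.copy()
    for _ in range(30): s=d/(1+c["k1"]*(s@s))
    R=np.array(c["R"]);t=np.array(c["t"])
    return -R.T@t, R.T@np.array([s[0],s[1],1.])
def onz(c,u,v,z):
    o,d=ray(c,u,v); return o+d*(z-o[2])/d[2]
def proj(c,X):
    f=c["color"].shape[0]/2/np.tan(np.radians(c["vfov"])/2)
    p=np.array(c["R"])@np.array(X)+np.array(c["t"]); s=p[:2]/p[2]
    s=s*(1+c["k1"]*(s@s)); return s*f+[c["cx"],c["cy"]]
def snap(n,fn,crop=None,scale=1):
    c=robot.camera(n); im=c["color"][:,:,::-1].copy()
    if crop: a,b,d,e=crop; im=im[b:e,a:d]
    if scale!=1: im=cv2.resize(im,None,fx=scale,fy=scale,interpolation=cv2.INTER_CUBIC)
    cv2.imwrite("pics/"+fn,im); return c
E
python3 - <<'E'
from h import *
import pickle
cs={}
for n in("top","side"):
    c=snap(n,n+"0.png",scale=1.56); cs[n]=c
    print(n,c["vfov"],c["cx"],c["cy"],c["k1"],-np.array(c["R"]).T@c["t"],np.round(c["R"],3).tolist())
pickle.dump(cs,open("c0.pkl","wb"))
print(robot.get_obs())
E
```

```text
top 51.289504744583084 259.9375860230172 194.92348216168315 -0.029956568633796192 [ 0.41123512 -0.01787312  1.44917531] [[-0.004, -1.0, -0.008], [-0.998, 0.004, -0.068], [0.068, 0.007, -0.998]]
side 47.61339069245784 255.27506219038776 194.50026806891856 -0.02197460028285987 [-0.00969647  0.65838746  0.91209112] [[-0.785, -0.62, 0.007], [-0.443, 0.553, -0.705], [0.433, -0.556, -0.709]]
{'time': 0.1, 'q': array([-1.38651349e+00,  5.28354520e-01,  1.43377237e+00, -1.23987127e-05,
        1.18142932e+00, -1.78540704e-01]), 'joint_velocities': array([ 0.00122549, -0.00140423, -0.00288857,  0.00029983, -0.00167381,
       -0.0014572 ]), 'joint_torque': array([-6.19551811e-04, -4.40985632e+01, -1.77151304e+01,  6.33576256e-02,
        5.34293067e-02, -4.21816480e-05]), 'position': array([ 0.22169835, -0.58364512,  0.22168156]), 'tool_rot': array([ 9.83589064e-01,  1.80420588e-01, -8.55174127e-06, -9.81758154e-04]), 'ft_force': array([-0.36769208, -0.51843692,  0.23354184]), 'moment': array([-0.01147137, -0.01494635, -0.02537541]), 'grip_force': 0.0, 'grip_width': 0.08687448929613771}
```

View pics/top0.png

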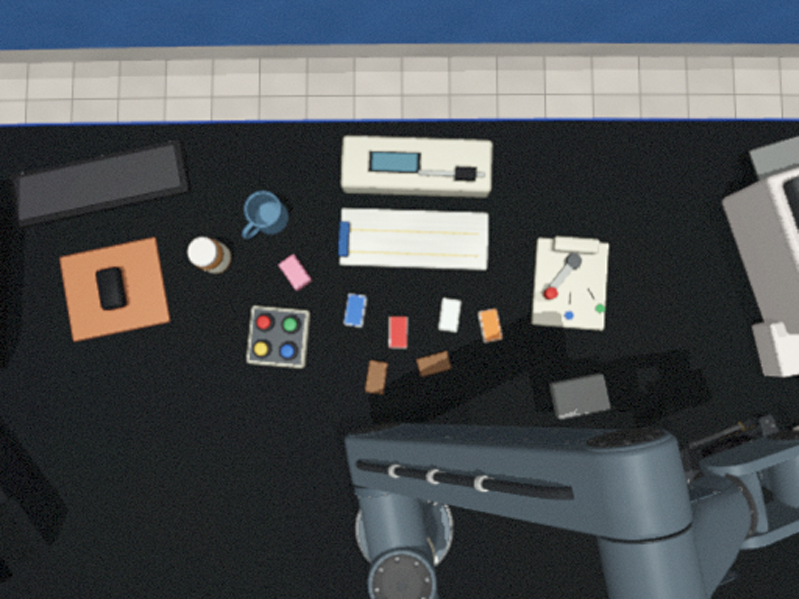

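View pics/side0.png

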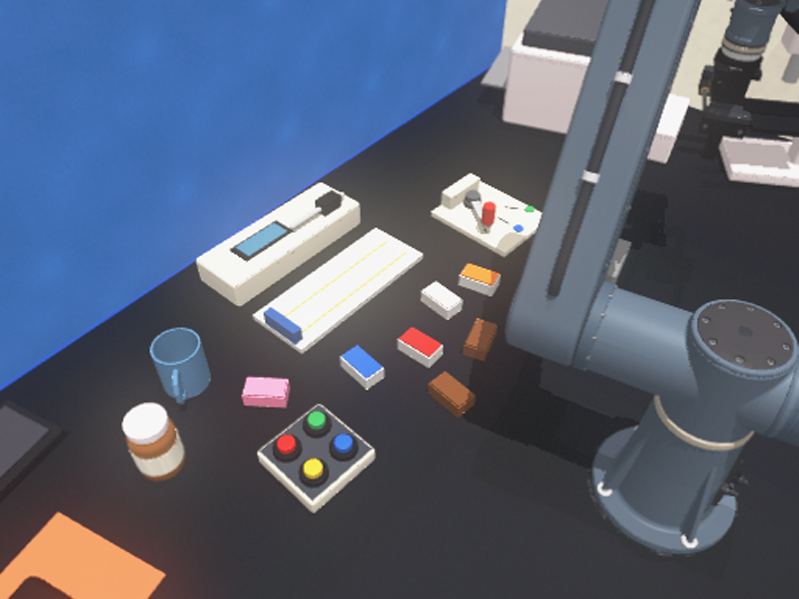

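The four blocks are all present and coating up. In the 800 px top view:
- **Blocks:** blue (355,310), red (398,332), white (450,315), orange (489,325).
- **Look-alikes:** pink (294,272) and brown (376,377) and (433,363).
- **Bed:** the stop is at (344,239).
- **Keys:** red (264,322), green (290,324), yellow (261,349), blue (288,351).
- **Lever:** pivot (572,261), knob (551,293). The blue disc (569,315) should be notch 0.6 and the green disc (600,308) notch 1.2.

```bash
cat >> h.py <<'E'
HSV={"blue":((100,120,90),(125,255,255)),"red":((0,150,110),(6,255,255)),"orange":((9,140,150),(20,255,255)),"white":((0,0,150),(180,60,255)),
"yellow":((22,120,100),(35,255,255)),"green":((45,100,60),(90,255,255)),"pink":((150,30,120),(178,255,255))}
def blobs(c,col,box,z,amin=15):
    """box in px of 512 image; returns center(world on z), rect dims mm, long-axis angle world deg, px"""
    hsv=cv2.cvtColor(c["color"],cv2.COLOR_RGB2HSV); m=cv2.inRange(hsv,*HSV[col])
    if col=="red": m|=cv2.inRange(hsv,(173,150,110),(180,255,255))
    k=np.zeros_like(m); a,b,d,e=box; k[b:e,a:d]=255; m&=k
    out=[]
    for q in cv2.findContours(m,cv2.RETR_EXTERNAL,cv2.CHAIN_APPROX_NONE)[0]:
        A=cv2.contourArea(q)
        if A<amin: continue
        W=np.array([onz(c,*p,z)[:2] for p in q[:,0,:].astype(float)])
        (x,y),(w,h),an=cv2.minAreaRect((W*1000).astype(np.float32))
        if w<h: w,h,an=h,w,an+90
        M=cv2.moments(q); px=(M["m10"]/M["m00"],M["m01"]/M["m00"])
        cen=onz(c,*px,z)
        out.append((np.round(cen[:2]*1000,1),np.round([x,y],1),round(w,1),round(h,1),round((an+90)%180-90,1),np.round(px,1),A))
    return out
E
python3 - <<'E'
from h import *
import pickle
cs=pickle.load(open("c0.pkl","rb")); t=cs["top"]
for col in("blue","red","orange","white"):
    print(col,*blobs(t,col,(215,180,330,225),.03),sep="\n  ")
for col in("red","green","yellow","blue"): print("key",col,blobs(t,col,(158,196,198,236),.053))
print("stop",blobs(t,"blue",(210,135,230,170),.044))
print("bed",blobs(t,"white",(212,130,318,175),.014,300))
print("knob",blobs(t,"red",(340,180,370,196),.086)); print(blobs(t,"green",(340,150,390,212),.017),blobs(t,"blue",(340,150,390,212),.017))
print("plate",blobs(t,"white",(335,145,395,215),.015,300))
s=cs["side"]
for col,b in(("green",(330,110,360,150)),("blue",(320,130,345,155))): print(blobs(s,col,b,.017,3))
print("knob s",blobs(s,"red",(300,120,325,150),.086))
for col in("red","green","yellow","blue"): print("key s",col,blobs(s,col,(160,255,245,325),.053))
for col,b in(("blue",(210,215,250,250)),("red",(250,205,290,235)),("orange",(290,165,325,190))): print("side",col,blobs(s,col,b,.03))
# yellow lines
hsv=cv2.cvtColor(t["color"],cv2.COLOR_RGB2HSV); m=cv2.inRange(hsv,(18,25,120),(40,255,255)); v,u=np.nonzero(m[135:172,228:312]); 
W=np.array([onz(t,a+228,b+135,.014)[:2]*1000 for a,b in zip(u,v)]); 
mid=np.median(W[:,0])
for k in(W[:,0]>mid,W[:,0]<mid):
    print(len(W[k]),np.polyfit(W[k][:,1],W[k][:,0],1),W[k][:,1].min(),W[k][:,1].max())
E
```

```text
blue
  (array([496.7, 109.5]), array([498. , 110.4]), 64.5, 34.8, -8.1, array([227. , 198.3]), 136.0)
red
  (array([448.5,  10.8]), array([447.8,  10.2]), 63.8, 28.4, -0.2, array([254.8, 211.8]), 116.5)
orange
  (array([ 461.2, -199.5]), array([ 461.4, -200.9]), 61.1, 34.2, 11.0, array([314.1, 207.9]), 126.5)
white
  (array([ 484.6, -106.4]), array([ 484.7, -106.4]), 72.0, 42.2, -8.4, array([287.8, 201.5]), 212.5)
key red [(array([469.2, 313.1]), array([469.3, 312.9]), 28.2, 24.7, 0.6, array([168.4, 206. ]), 46.0)]
key green [(array([464., 253.]), array([465.5, 253. ]), 28.1, 24.6, 0.5, array([185.5, 207.4]), 48.0)]
key yellow [(array([409.6, 318.1]), array([409.8, 317.5]), 28.2, 27.9, 89.9, array([166.8, 223.1]), 53.0)]
key blue [(array([403.9, 259. ]), array([402.7, 257.8]), 28.1, 27.9, 89.9, array([183.7, 224.7]), 51.0)]
stop [(array([657.4, 135. ]), array([658.9, 135. ]), 75.6, 20.9, -3.0, array([219.6, 153. ]), 100.0)]
bed [(array([662.9, -34. ]), array([663.1, -27.1]), 341.0, 132.7, 87.8, array([267.1, 152.6]), 3153.0)]
knob [(array([ 528.1, -324.3]), array([ 528.5, -324.1]), 2
[... 682 characters left out ...]
2.0)]
key s yellow [(array([404.8, 323.2]), array([405.5, 323.6]), 31.3, 26.9, -47.2, array([200.3, 300. ]), 113.5)]
key s blue [(array([399.8, 263.9]), array([400.2, 263.8]), 30.3, 25.5, -48.9, array([219.6, 283.6]), 103.5)]
side blue [(array([493.9, 112.1]), array([494.4, 112. ]), 66.2, 36.1, -9.0, array([231.6, 231.2]), 240.0)]
side red [(array([443.7,  14.5]), array([445. ,  14.1]), 64.8, 36.5, -1.1, array([269. , 218.4]), 214.5)]
side orange [(array([ 457.9, -194.8]), array([ 459. , -195.1]), 65.0, 37.3, 11.3, array([307.3, 175.4]), 154.5)]
160 [3.99397755e-02 6.80699953e+02] -175.03419279978246 107.9117242179711
160 [3.18018292e-02 6.28566469e+02] -174.98894933659685 107.78862863418779
```

Run:
```python
import cv2,pickle
cs=pickle.load(open("c0.pkl","rb"));t=cs["top"]["color"][:,:,::-1]
cv2.imwrite("pics/crop1.png",cv2.resize(t[130:250,205:335],None,fx=5,fy=5,interpolation=cv2.INTER_CUBIC))
```

```text
(no output)
```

View pics/crop1.png

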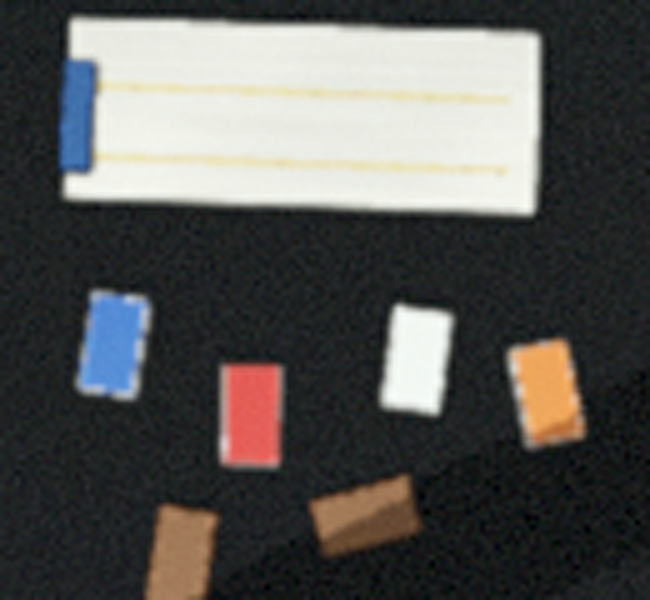

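```bash
cat >> h.py <<'E'
from scipy.spatial.transform import Rotation as Ro
def plan(x,y,z,phi):
    """mm, deg -> prints delta cm in tool axes & turn"""
    o=robot.get_obs(); R=Ro.from_quat(o["tool_rot"]); p=o["position"]
    a=np.radians(phi); T=np.array([[np.cos(a),np.sin(a),0],[np.sin(a),-np.cos(a),0],[0,0,-1]]).T
    d=R.inv().apply(np.array([x,y,z])/1000-p)*100
    rv=(R.inv()*Ro.from_matrix(T)).as_rotvec()
    X=R.as_matrix()[:,0]
    print("t %.1f now"%o["time"],np.round(p*1000,1),"phi %.1f"%np.degrees(np.arctan2(X[1],X[0])),"F",np.round(o["ft_force"],1),"w",round(o["grip_width"]*1000,1))
    print("d",np.round(d,2),"turn",np.round(rv,3),"rows",np.linalg.norm(d)/6.25,np.degrees(np.linalg.norm(rv))/10.7)
E
python3 -c "
from h import *
plan(500,-50,400,88)"
```

```text
t 0.1 now [ 221.7 -583.6  221.7] phi 20.8 F [-0.4 -0.5  0.2] w 86.9
d [ 44.96 -40.05 -17.74] turn [-2.000e-03 -1.000e-03 -1.173e+00] rows 10.043443382995145 6.281453772358037
```

Call:
play_rows(gripper=[-1,-1,-1,-1,-1,-1,-1,-1,-1,-1,-1,-1], delta_pos=[[4,-4,-6],[8,-8,-12],[12,-12,-17.7],[16,-16,-17.7],[20,-20,-17.7],[25,-24,-17.7],[30,-28,-17.7],[35,-32,-17.7],[40,-36,-17.7],[45,-40,-17.7],[45,-40,-17.7],[45,-40,-17.7]], turn=[[0,0,-0.1],[0,0,-0.2],[0,0,-0.35],[0,0,-0.5],[0,0,-0.65],[0,0,-0.8],[0,0,-0.95],[0,0,-1.1],[0,0,-1.17],[0,0,-1.17],[0,0,-1.17],[0,0,-1.17]])

```text
time: 1.6
position: [0.5011, -0.0481, 0.3989]
tool_rot: [0.719, 0.695, -0.0, -0.001]
ft_force: [-0.6, -0.1, 0.1]
grip_width: 0.0871
grip_force: 0.0
```

Run:
```python
from h import *
import pickle
c=snap("wrist","w1.png"); pickle.dump(c,open("w1.pkl","wb"))
print(c["vfov"],c["k1"],-np.array(c["R"]).T@c["t"],np.round(c["R"],3).tolist())
plan(500,-50,400,88)
```

```text
58.91405625388884 -0.027431298688603268 [0.50450317 0.02558899 0.56024786] [[0.999, -0.034, -0.001], [-0.032, -0.962, 0.271], [-0.011, -0.271, -0.962]]
t 1.6 now [500.5 -49.6 399. ] phi 88.0 F [-0.3 -1.1 -0.5] w 87.3
d [-0.04 -0.05 -0.1 ] turn [-0.002  0.    -0.   ] rows 0.019385841785048877 0.00815424944818962
```

View pics/w1.png

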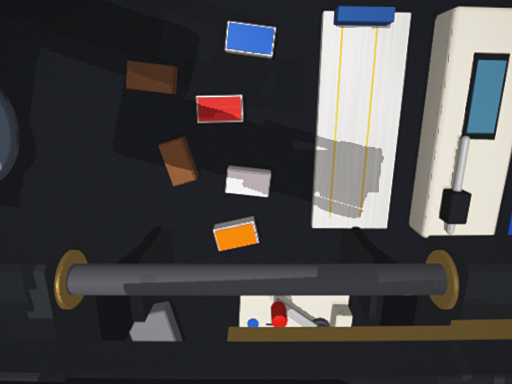

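The wrist view shows blue (250,38), red (219,108), white (248,182), orange (236,235), and the bed with the stop at (365,15). The browns are at (152,77) and (178,161).

Run:
```python
from h import *
import pickle
c=pickle.load(open("w1.pkl","rb"))
for col,b in(("blue",(215,10,290,65)),("red",(190,85,250,130)),("orange",(205,210,265,255)),("white",(215,155,280,200))):
    print(col,blobs(c,col,b,.03,100))
print("stop",blobs(c,"blue",(325,0,410,30),.044,100))
# stop front-face bottom edge / lines
hsv=cv2.cvtColor(c["color"],cv2.COLOR_RGB2HSV); m=cv2.inRange(hsv,(18,80,120),(35,255,255))
v,u=np.nonzero(m[28:230,325:395]); W=np.array([onz(c,a+325,b+28,.014)[:2]*1000 for a,b in zip(u,v)])
mid=(W[:,0].min()+W[:,0].max())/2
for k in(W[:,0]>mid,W[:,0]<mid): print(k.sum(),np.polyfit(W[k][:,1],W[k][:,0],1),W[k][:,1].min(),W[k][:,1].max())
m=cv2.inRange(hsv,*HSV["blue"])[:30,345:385]; b=[np.nonzero(m[:,i])[0].max() for i in range(40)]
P=np.array([onz(c,345+i,b[i]+.5,.014)[:2]*1000 for i in range(40)]); print("face",np.polyfit(P[:,0],P[:,1],1),P.mean(0))
t=pickle.load(open("c0.pkl","rb"))["top"]
hsv=cv2.cvtColor(t["color"],cv2.COLOR_RGB2HSV); m=cv2.inRange(hsv,*HSV["blue"])[145:160,210:235]; r=[np.nonzero(m[i])[0].max()+210.5 for i in range(15)]
P=np.array([onz(t,r[i],145+i,.044)[:2]*1000 for i in range(15)]);print("face top",P.mean(0))
```

```text
blue [(array([497.3, 109. ]), array([497.3, 108.9]), 64.9, 34.9, -9.2, array([249.7,  37.9]), 1100.0)]
red [(array([447. ,  11.5]), array([446.8,  11.3]), 64.2, 34.0, -2.0, array([219.1, 108.4]), 914.0)]
orange [(array([ 461.5, -199. ]), array([ 461.4, -199.2]), 64.6, 36.3, 10.8, array([235.5, 236.8]), 713.0)]
white [(array([ 484.9, -106.3]), array([ 484.9, -106.3]), 68.8, 38.2, -8.7, array([247.2, 182.9]), 911.5)]
stop [(array([658.5, 133.2]), array([658.9, 133.2]), 79.4, 20.1, -2.7, array([365.1,  13.8]), 828.0)]
380 [4.12029731e-02 6.80774427e+02] -174.75836080172223 119.66010814067604
345 [3.99532651e-02 6.28851084e+02] -173.0012336058201 121.03069197044192
face [-3.52288267e-02  1.52382204e+02] [667.01155963 128.88416985]
face top [660.81780081 124.55563982]
```

```bash
python3 -c "
from h import *
plan(497,109,80,170.8);plan(497,109,8,170.8)"
```

```text
t 1.6 now [500.5 -49.6 399. ] phi 88.0 F [-0.3 -1.1 -0.5] w 87.3
d [15.84 -0.86 31.89] turn [-1.000e-03 -1.000e-03 -1.445e+00] rows 5.699761923987682 7.738875895362786
t 1.6 now [500.5 -49.6 399. ] phi 88.0 F [-0.3 -1.1 -0.5] w 87.3
d [15.85 -0.84 39.09] turn [-1.000e-03 -1.000e-03 -1.445e+00] rows 6.750758024635594 7.738875895362786
```

Call:
play_rows(gripper=[-1,-1,-1,-1,-1,-1,-1,-1,-1,-1,-1,-1], delta_pos=[[2,0,4],[4,-0.2,8],[6,-0.4,12],[8,-0.5,16],[10,-0.6,20],[12,-0.7,24],[14,-0.8,28],[15.8,-0.9,30],[15.8,-0.9,32],[15.8,-0.9,35],[15.8,-0.9,39],[15.8,-0.9,39]], turn=[[0,0,-0.18],[0,0,-0.36],[0,0,-0.54],[0,0,-0.72],[0,0,-0.9],[0,0,-1.08],[0,0,-1.26],[0,0,-1.44],[0,0,-1.445],[0,0,-1.445],[0,0,-1.445],[0,0,-1.445]], squeeze=25)

```text
time: 3.15
position: [0.4954, 0.1062, 0.0075]
tool_rot: [0.083, 0.997, -0.0, -0.003]
ft_force: [-0.2, 0.2, 0.0]
grip_width: 0.0871
grip_force: 0.0
```

Call:
play_rows(gripper=[0.3,0.3,0.3,0.3,0.3,0.3], delta_pos=[[0,0,0],[0,0,0],[0,0,0],[0,0,0],[0,0,-3],[0,0,-6]], turn=[[0,0,0],[0,0,0],[0,0,0],[0,0,0],[0,0,0],[0,0,0]])

```text
time: 3.9
position: [0.4972, 0.1077, 0.0702]
tool_rot: [0.082, 0.997, -0.0, -0.0]
ft_force: [-0.3, -0.1, -0.5]
grip_width: 0.036
grip_force: 0.0
```

```bash
python3 -c "
from h import *
plan(658,82,68,87.8);plan(658,82,23,87.8)
print(robot.get_obs()['grip_force'])"
```

```text
t 3.9 now [497.2 107.7  70.2] phi 170.6 F [-0.3 -0.1 -0.5] w 36.0
d [-16.28   0.08   0.2 ] turn [-1.000e-03 -1.000e-03  1.446e+00] rows 2.6051344326856753 7.740817041387507
t 3.9 now [497.2 107.7  70.2] phi 170.6 F [-0.3 -0.1 -0.5] w 36.0
d [-16.28   0.08   4.7 ] turn [-1.000e-03 -1.000e-03  1.446e+00] rows 2.7120367967106507 7.740817041387507
0.0
```

Run:
```python
from h import *
c=snap("top","t2.png",(190,170,350,250),4)
print(blobs(c,"blue",(205,180,255,225),.03))
c=robot.camera("side"); print(blobs(c,"blue",(200,180,290,260),.03))
```

```text
[]
[(array([491.3, 113.3]), array([494.1, 112.2]), 66.7, 35.8, -9.0, array([232. , 231.9]), 220.0)]
```

View pics/t2.png

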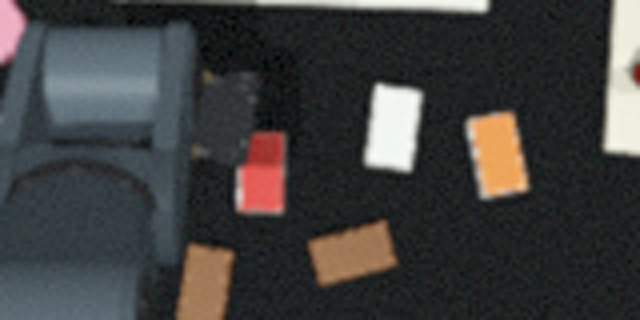

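The fingers had not finished closing, so blue stayed on the bench. I'll reopen, go back down and wait longer.

Call:
play_rows(gripper=[-0.6,-0.6,-0.6,-0.6,-0.6,-0.6], delta_pos=[[0,0,0],[0,0,0],[0,0,0],[0,0,2],[0,0,6.2],[0,0,6.2]], turn=[[0,0,0],[0,0,0],[0,0,0],[0,0,0],[0,0,0],[0,0,0]])

```text
time: 4.75
position: [0.4949, 0.1076, 0.0049]
tool_rot: [0.082, 0.997, -0.0, -0.004]
ft_force: [-0.5, -0.4, -0.1]
grip_width: 0.069
grip_force: 0.0
```

Call:
play_rows(gripper=[0.6,0.6,0.6,0.6,0.6,0.6,0.6], delta_pos=[[0,0,0],[0,0,0],[0,0,0],[0,0,0],[0,0,0],[0,0,0],[0,0,0]], turn=[[0,0,0],[0,0,0],[0,0,0],[0,0,0],[0,0,0],[0,0,0],[0,0,0]])

```text
time: 5.62
position: [0.4984, 0.1079, 0.0085]
tool_rot: [0.082, 0.997, 0.0, 0.001]
ft_force: [0.5, 1.7, 6.0]
grip_width: 0.0398
grip_force: 25.0
```

```bash
python3 -c "
from h import *
plan(658,82,68,87.8);plan(658,82,23,87.8)
print(robot.get_obs()['grip_force'])"
```

```text
t 5.6 now [498.4 107.9   8.5] phi 170.6 F [0.5 1.7 6. ] w 39.8
d [-16.18   0.06  -5.92] turn [2.000e-03 1.000e-03 1.445e+00] rows 2.7567399383801723 7.7385149040218995
t 5.6 now [498.4 107.9   8.5] phi 170.6 F [0.5 1.7 6. ] w 39.8
d [-16.17   0.06  -1.42] turn [2.000e-03 1.000e-03 1.445e+00] rows 2.597537149538888 7.7385149040218995
24.99929928453639
```

Call:
play_rows(gripper=[0.6,0.6,0.6,0.6,0.6,0.6,0.6,0.6,0.6,0.6,0.6,0.6], delta_pos=[[0,0,-3],[0,0,-6],[-2,0,-7],[-5,0,-7],[-8,0,-7],[-11,0,-7],[-14,0,-7],[-16.2,0.1,-7],[-16.2,0.1,-6],[-16.2,0.1,-4],[-16.2,0.1,-2.3],[-16.2,0.1,-2.3]], turn=[[0,0,0],[0,0,0.17],[0,0,0.35],[0,0,0.53],[0,0,0.71],[0,0,0.89],[0,0,1.07],[0,0,1.25],[0,0,1.43],[0,0,1.445],[0,0,1.445],[0,0,1.445]])

```text
time: 7.12
position: [0.655, 0.0823, 0.0278]
tool_rot: [0.72, 0.694, -0.002, -0.002]
ft_force: [0.9, 0.2, -1.9]
grip_width: 0.0398
grip_force: 25.0
```

```bash
python3 -c "
from h import *
plan(658.5,89,23,87.8)
print(robot.get_obs()['grip_force'])
c=snap('wrist','w3.png')
for b in blobs(c,'blue',(0,0,512,383),.05,40): print(b)
"
```

```text
t 7.1 now [655.   82.3  27.8] phi 87.9 F [ 0.9  0.2 -1.9] w 39.8
d [0.68 0.32 0.48] turn [-0.006  0.     0.002] rows 0.14272816844682334 0.03354707463310066
24.999726091045886
(array([654.9,  60.3]), array([654.9,  60.2]), 34.8, 13.7, -1.9, array([255.9, 308.4]), 1818.0)
(array([656.5, 101.4]), array([656.5, 100.9]), 34.9, 33.8, -2.1, array([255.9, 227.1]), 5582.0)
(array([660.5, 136.7]), array([660.6, 136.5]), 74.6, 19.7, -2.1, array([262.6, 146.1]), 8463.5)
```

View pics/w3.png

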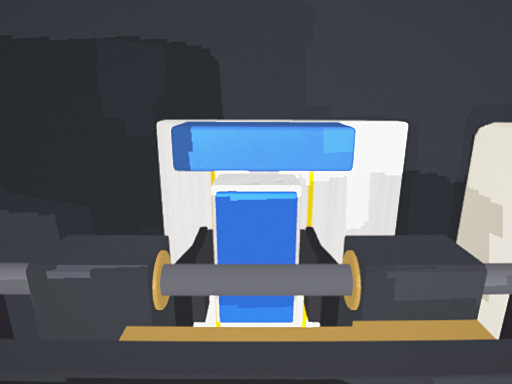

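Blue is held square in the lane, its top at about x 215–297 and y 190–322 px, just short of the stop. Next I lower it and slide it to the stop.

Call:
play_rows(gripper=[0.6,0.6,0.6,0.6,0.6,0.6,0.6], delta_pos=[[0,0.2,0.2],[0,0.3,0.4],[0.3,0.3,0.5],[0.5,0.3,0.5],[0.7,0.3,0.5],[0.9,0.3,0.5],[1.0,0.3,0.5]], turn=[[0,0,0],[0,0,0],[0,0,0],[0,0,0],[0,0,0],[0,0,0],[0,0,0]])

```text
time: 8.05
position: [0.6608, 0.0879, 0.0259]
tool_rot: [0.72, 0.694, -0.003, 0.002]
ft_force: [-1.4, -13.8, -0.5]
grip_width: 0.0399
grip_force: 25.0
```

```bash
python3 -c "
from h import *
plan(658.5,89,23,87.8)"
```

```text
t 8.1 now [660.8  87.9  25.9] phi 87.9 F [ -1.4 -13.8  -0.5] w 39.9
d [ 0.1  -0.24  0.29] turn [-0.001  0.006  0.002] rows 0.06146771515234502 0.03667161571617813
```

Call:
play_rows(gripper=[0.6,0.6,0.6,0.6,0.6,0.6,0.6,0.6,-0.4,-0.4,-0.4,-0.4], delta_pos=[[-0.3,-0.1,0.1],[-0.4,-0.2,0.2],[-0.4,-0.2,0.3],[-0.4,-0.2,0.4],[-0.2,-0.2,0.4],[-0.1,-0.2,0.4],[0,-0.2,0.4],[0,-0.2,0.4],[0,-0.2,0.3],[0,-0.2,0.3],[0,-0.2,0.3],[0,-0.2,0.3]], turn=[[0,0,0],[0,0,0],[0,0,0],[0,0,0],[0,0,0],[0,0,0],[0,0,0],[0,0,0],[0,0,0],[0,0,0],[0,0,0],[0,0,0]])

```text
time: 9.55
position: [0.6589, 0.0928, 0.0224]
tool_rot: [0.72, 0.694, 0.0, -0.0]
ft_force: [-0.3, 0.1, 0.3]
grip_width: 0.06
grip_force: 0.0
```

```bash
python3 -c "
from h import *
plan(480,-50,200,178)
c=robot.camera('wrist')
for b in blobs(c,'blue',(0,0,512,383),.044,40): print(b)"
```

```text
t 9.6 now [658.9  92.8  22.4] phi 87.9 F [-0.3  0.1  0.3] w 60.0
d [-14.93 -17.34 -17.76] turn [ 0.    -0.    -1.573] rows 4.6349077099183615 8.424374073854871
(array([658.6,  69. ]), array([658.6,  68.8]), 35.0, 16.6, -2.2, array([256.1, 310.9]), 2182.0)
(array([660.3, 109.1]), array([660.2, 108.6]), 35.1, 29.0, -2.2, array([256.4, 232.3]), 4763.5)
(array([660.7, 136.9]), array([660.8, 136.7]), 77.9, 21.9, -2.2, array([254.8, 170.7]), 9218.0)
```

```bash
python3 -c "
from h import *
plan(447,11.4,150,178)"
```

```text
t 9.6 now [658.9  92.6  22.4] phi 87.9 F [-0.5  0.2 -0.1] w 60.8
d [ -8.91 -20.87 -12.76] turn [ 0.    -0.    -1.573] rows 4.1655607373246175 8.424794488216472
```

Call:
play_rows(gripper=[-0.6,-0.6,-0.6,-0.6,-0.6,-0.6,-0.6,-0.6,-0.6,-0.6], delta_pos=[[0,0,-4],[0,0,-8],[-1,-2,-12.8],[-2,-5,-12.8],[-4,-9,-12.8],[-6,-13,-12.8],[-8,-17,-12.8],[-8.9,-20.9,-12.8],[-8.9,-20.9,-12.8],[-8.9,-20.9,-12.8]], turn=[[0,0,0],[0,0,-0.18],[0,0,-0.36],[0,0,-0.54],[0,0,-0.72],[0,0,-0.9],[0,0,-1.08],[0,0,-1.26],[0,0,-1.44],[0,0,-1.573]])

```text
time: 10.85
position: [0.4464, 0.0111, 0.1508]
tool_rot: [0.016, 1.0, 0.0, 0.0]
ft_force: [0.9, -0.3, 0.1]
grip_width: 0.0695
grip_force: 0.0
```

```bash
python3 -c "
from h import *
c=robot.camera('wrist')
for b in blobs(c,'red',(0,0,512,383),.03,40): print(b)
plan(447,11.4,8,178)
c=robot.camera('top')
for col in('orange','white'): print(col,blobs(c,col,(200,170,340,235),.03,60))
print(blobs(c,'blue',(215,140,265,165),.044))
"
```

```text
(array([444.7,  11.5]), array([446.1,  11.1]), 64.3, 34.3, -0.9, array([257.3, 184.5]), 2834.5)
t 10.9 now [446.7  11.1 150.9] phi 178.4 F [ 0.3  0.6 -0. ] w 69.5
d [-1.000e-02  3.000e-02  1.429e+01] turn [-0.     0.001  0.006] rows 2.28578458634505 0.03325878601317685
orange [(array([ 461.2, -199.4]), array([ 460.8, -199.2]), 60.5, 30.7, 10.6, array([314.1, 208. ]), 124.0)]
white [(array([458.1,  25.5]), array([457.8,  25.4]), 105.1, 17.2, 75.8, array([250.7, 209.1]), 107.0), (array([ 487.6, -111.3]), array([ 482.9, -108.9]), 71.2, 39.1, -0.5, array([289.2, 200.6]), 156.0)]
[(array([657.1, 108.9]), array([659.1, 101.7]), 85.4, 75.5, 90.0, array([227., 153.]), 235.0)]
```

Call:
play_rows(gripper=[-0.6,-0.6,-0.6,-0.6,0.6,0.6,0.6,0.6,0.6,0.6,0.6], delta_pos=[[0,0,5],[0,0,10],[0,0,14.2],[0,0,14.2],[0,0,14.2],[0,0,14.2],[0,0,14.2],[0,0,14.2],[0,0,14.2],[0,0,14.2],[0,0,14.2]], turn=[[0,0,0],[0,0,0],[0,0,0],[0,0,0],[0,0,0],[0,0,0],[0,0,0],[0,0,0],[0,0,0],[0,0,0],[0,0,0]])

```text
time: 12.32
position: [0.4475, 0.011, 0.0097]
tool_rot: [0.018, 1.0, -0.0, 0.001]
ft_force: [0.4, 0.8, 7.6]
grip_width: 0.0397
grip_force: 24.9
```

```bash
python3 -c "
from h import *
plan(656,13,25,87.8)
print(robot.get_obs()['grip_force'])"
```

```text
t 12.3 now [447.5  11.    9.7] phi 177.9 F [0.4 0.8 7.6] w 39.7
d [-20.83   0.94  -1.48] turn [0.002 0.002 1.573] rows 3.3453507950750105 8.424886271188765
24.934845864772797
```

Call:
play_rows(gripper=[0.6,0.6,0.6,0.6,0.6,0.6,0.6,0.6,0.6,0.6,0.6,0.6], delta_pos=[[0,0,-3],[-1,0,-6],[-4,0.2,-7],[-7,0.4,-7],[-10,0.6,-7],[-13,0.8,-7],[-16,0.9,-7],[-19,0.9,-7],[-20.8,0.9,-6],[-20.8,0.9,-4],[-20.8,0.9,-2.2],[-20.8,0.9,-2]], turn=[[0,0,0],[0,0,0.17],[0,0,0.35],[0,0,0.53],[0,0,0.71],[0,0,0.89],[0,0,1.07],[0,0,1.25],[0,0,1.43],[0,0,1.573],[0,0,1.573],[0,0,1.573]])

```text
time: 13.82
position: [0.6527, 0.013, 0.0265]
tool_rot: [0.72, 0.694, -0.002, -0.002]
ft_force: [1.2, -0.6, -2.0]
grip_width: 0.0398
grip_force: 24.9
```

```bash
python3 -c "
from h import *
plan(656,21.5,23,87.8)
c=snap('wrist','w4.png')
for k in('red','blue'):
  for b in blobs(c,k,(0,0,512,383),.044,40): print(k,b)
"
```

```text
t 13.8 now [652.7  13.   26.5] phi 87.9 F [ 1.2 -0.6 -2. ] w 39.8
d [0.86 0.3  0.35] turn [-0.005 -0.001  0.002] rows 0.15646436070833547 0.029223921844812758
red (array([652.7, -12.3]), array([652.8, -12.4]), 35.6, 14.1, -1.9, array([256.4, 308.4]), 1791.0)
red (array([653.8,  30.2]), array([653.8,  29.5]), 35.7, 34.9, -1.4, array([255.5, 227.1]), 5529.0)
blue (array([659.6,  91.9]), array([659.5,  89.4]), 64.4, 35.3, 87.9, array([264. ,  83.8]), 14154.0)
```

Call:
play_rows(gripper=[0.6,0.6,0.6,0.6,0.6,0.6,0.6,0.6], delta_pos=[[0,0.3,0.2],[0,0.3,0.4],[0,0.3,0.6],[0,0.3,0.7],[0.2,0.3,0.7],[0.4,0.3,0.7],[0.6,0.3,0.7],[0.8,0.3,0.7]], turn=[[0,0,0],[0,0,0],[0,0,0],[0,0,0],[0,0,0],[0,0,0],[0,0,0],[0,0,0]])

```text
time: 14.88
position: [0.66, 0.0182, 0.0238]
tool_rot: [0.72, 0.694, -0.0, 0.003]
ft_force: [-0.8, -9.8, 5.9]
grip_width: 0.0401
grip_force: 24.9
```

```bash
python3 -c "
from h import *
plan(656,21.5,23,87.8)"
```

```text
t 14.9 now [660.   18.2  23.8] phi 87.9 F [-0.8 -9.8  5.9] w 40.1
d [ 0.31 -0.41  0.08] turn [0.004 0.004 0.002] rows 0.08296793134400399 0.03222952330676769
```

Call:
play_rows(gripper=[0.6,0.6,0.6,-0.4,-0.4,-0.4,-0.4,-0.4], delta_pos=[[-0.2,-0.2,-0.1],[0,-0.2,-0.1],[0,-0.2,-0.1],[0,-0.2,-0.1],[0,-0.2,-0.1],[0,-0.2,-0.1],[0,-0.2,-0.1],[0,-0.2,-4]], turn=[[0,0,0],[0,0,0],[0,0,0],[0,0,0],[0,0,0],[0,0,0],[0,0,0],[0,0,0]])

```text
time: 15.88
position: [0.6532, 0.0212, 0.0585]
tool_rot: [0.72, 0.694, -0.003, -0.003]
ft_force: [0.5, -0.9, 0.3]
grip_width: 0.0606
grip_force: 0.0
```

```bash
python3 -c "
from h import *
plan(485,-106.4,150,171.3)
c=robot.camera('wrist')
for k in('red','blue'):
  for b in blobs(c,k,(0,0,512,383),.044,40): print(k,b)
"
```

```text
t 15.9 now [653.2  21.2  58.5] phi 87.8 F [ 0.5 -0.9  0.3] w 60.6
d [-13.38 -16.4   -9.03] turn [-0.006 -0.007 -1.457] rows 3.6819845095767056 7.800797124569285
red (array([658.1,  29. ]), array([658. ,  27.9]), 48.2, 35.2, 88.0, array([263.4, 221.5]), 5154.0)
blue (array([659.7,  91.5]), array([659.6,  89.4]), 65.2, 35.4, 87.8, array([262.5, 104.3]), 9203.0)
blue (array([661.4, 131.9]), array([661. , 131.6]), 79.0, 14.8, -2.3, array([263.2,  16.2]), 5349.0)
```

Call:
play_rows(gripper=[-0.6,-0.6,-0.6,-0.6,-0.6,-0.6,-0.6,-0.6,-0.6,-0.6], delta_pos=[[0,0,-4],[-1,-1,-9],[-3,-3,-9],[-5,-6,-9],[-7,-9,-9],[-9,-12,-9],[-11,-15,-9],[-13.4,-16.4,-9],[-13.4,-16.4,-9],[-13.4,-16.4,-9]], turn=[[0,0,-0.18],[0,0,-0.36],[0,0,-0.54],[0,0,-0.72],[0,0,-0.9],[0,0,-1.08],[0,0,-1.26],[0,0,-1.44],[0,0,-1.457],[0,0,-1.457]])

```text
time: 17.18
position: [0.4879, -0.1068, 0.1517]
tool_rot: [0.077, 0.997, 0.0, 0.001]
ft_force: [0.6, 0.3, 0.4]
grip_width: 0.0693
grip_force: 0.0
```

```bash
python3 -c "
from h import *
c=robot.camera('wrist')
for b in blobs(c,'white',(130,100,380,300),.03,300): print(b)
plan(485,-106.4,8,171.3)
c=robot.camera('top')
for col in('orange',): print(col,blobs(c,col,(200,170,340,235),.03,60))
print(blobs(c,'blue',(215,140,265,165),.044),blobs(c,'red',(215,140,265,165),.044))
"
```

```text
(array([ 597.5, -112.7]), array([ 596.6, -117.1]), 141.7, 4.5, 81.1, array([268.4, 297.3]), 492.0)
(array([ 482. , -106.1]), array([ 483.4, -106.1]), 69.7, 38.9, -8.6, array([256.6, 179.2]), 3468.5)
(array([ 452.1, -177.9]), array([ 458.9, -185.1]), 71.6, 33.6, 3.8, array([166.9, 157.9]), 796.0)
t 17.2 now [ 488.  -106.6  151.7] phi 171.2 F [0.1 0.4 0. ] w 69.6
d [ 0.31 -0.03 14.37] turn [ 0.     0.001 -0.001] rows 2.299434367156251 0.008017864530889983
orange []
[(array([657.2, 108.8]), array([659.1, 101.7]), 85.4, 75.5, 90.0, array([227., 153.]), 233.5)] [(array([657.6,  19.5]), array([656.7,  20. ]), 56.8, 28.7, 89.7, array([252.1, 152.7]), 115.0)]
```

Call:
play_rows(gripper=[-0.6,-0.6,-0.6,-0.6,0.6,0.6,0.6,0.6,0.6,0.6,0.6], delta_pos=[[0.3,0,5],[0.4,0,10],[0.4,0,14.2],[0.4,0,14.2],[0.4,0,14.2],[0.4,0,14.2],[0.4,0,14.2],[0.4,0,14.2],[0.4,0,14.2],[0.4,0,14.2],[0.4,0,14.2]], turn=[[0,0,0],[0,0,0],[0,0,0],[0,0,0],[0,0,0],[0,0,0],[0,0,0],[0,0,0],[0,0,0],[0,0,0],[0,0,0]])

```text
time: 18.65
position: [0.484, -0.1066, 0.0107]
tool_rot: [0.076, 0.997, -0.0, 0.001]
ft_force: [0.4, 0.9, 6.8]
grip_width: 0.0397
grip_force: 25.0
```

```bash
python3 -c "
from h import *
plan(655,-58,25,87.8)
print(robot.get_obs()['grip_force'])"
```

```text
t 18.6 now [ 484.  -106.6   10.7] phi 171.3 F [0.4 0.9 6.8] w 39.7
d [-16.17   7.4   -1.4 ] turn [1.000e-03 2.000e-03 1.457e+00] rows 2.8543841880722756 7.803139518924883
24.998958706855774
```

Call:
play_rows(gripper=[0.6,0.6,0.6,0.6,0.6,0.6,0.6,0.6,0.6,0.6,0.6,0.6], delta_pos=[[0,0,-3],[0,0,-6],[-3,1,-7],[-6,2,-7],[-9,3,-7],[-12,4,-7],[-15,5,-7],[-16,6.5,-7],[-16.2,7.4,-6],[-16.2,7.4,-4],[-16.2,7.4,-2.2],[-16.2,7.4,-2]], turn=[[0,0,0],[0,0,0.17],[0,0,0.35],[0,0,0.53],[0,0,0.71],[0,0,0.89],[0,0,1.07],[0,0,1.25],[0,0,1.43],[0,0,1.457],[0,0,1.457],[0,0,1.457]])

```text
time: 20.15
position: [0.6523, -0.0578, 0.0269]
tool_rot: [0.72, 0.694, -0.001, -0.002]
ft_force: [-1.0, -0.2, -1.5]
grip_width: 0.0396
grip_force: 25.0
```

```bash
python3 -c "
from h import *
plan(655,-49,23,87.8)
c=snap('wrist','w5.png')
for k in('red','blue','white'):
  for b in blobs(c,k,(150,0,370,383),.044,300): print(k,b)
"
```

```text
t 20.1 now [652.3 -57.8  26.9] phi 87.9 F [-1.  -0.2 -1.5] w 39.6
d [0.89 0.23 0.39] turn [-0.005 -0.001  0.001] rows 0.1600239595335754 0.029785680503461295
red (array([657.9,  21.6]), array([657.8,  19.1]), 64.7, 35.1, 88.4, array([260.4,  82.5]), 14029.0)
white (array([652.6, -86.4]), array([652.2, -85.5]), 40.1, 15.4, -2.8, array([257.3, 313.7]), 1743.0)
white (array([653.6, -42.3]), array([653.6, -42.9]), 34.7, 30.8, -2.1, array([255.8, 230.2]), 4667.5)
white (array([617.3,  31.1]), array([618.3,  29.8]), 30.9, 9.1, 83.3, array([158.4,  62.2]), 1239.0)
white (array([691.4,  14.7]), array([690. ,   4.5]), 94.0, 25.4, -87.4, array([342.9,  97.3]), 10456.0)
white (array([676.2,  19.6]), array([674.5,  19. ]), 67.2, 12.9, -83.9, array([305.8,  86. ]), 385.0)
```

View pics/w5.png

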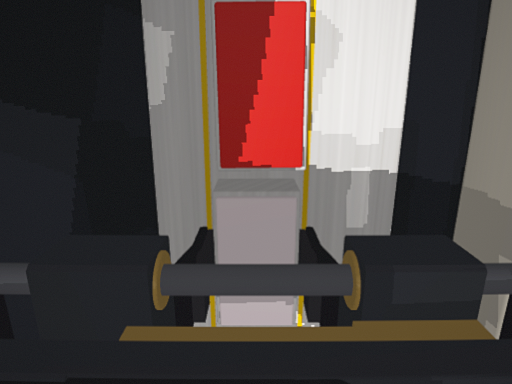

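Red sits between the lines with its lower edge at y≈167 px. White is held about 8 mm behind it.

Call:
play_rows(gripper=[0.6,0.6,0.6,0.6,0.6,0.6,0.6,0.6], delta_pos=[[0,0.1,0.2],[0,0.1,0.4],[0,0.1,0.6],[0,0.1,0.7],[0.2,0.1,0.7],[0.4,0.1,0.7],[0.6,0.1,0.7],[0.8,0.1,0.7]], turn=[[0,0,0],[0,0,0],[0,0,0],[0,0,0],[0,0,0],[0,0,0],[0,0,0],[0,0,0]])

```text
time: 21.2
position: [0.6578, -0.0516, 0.0248]
tool_rot: [0.72, 0.694, 0.0, 0.003]
ft_force: [-0.5, -4.3, 5.9]
grip_width: 0.0399
grip_force: 25.0
```

```bash
python3 -c "
from h import *
plan(655,-49,23,87.8)"
```

```text
t 21.2 now [657.8 -51.6  24.8] phi 87.9 F [-0.5 -4.3  5.9] w 39.9
d [ 0.25 -0.29  0.18] turn [0.005 0.003 0.001] rows 0.06828388179275482 0.030401853943647448
```

Call:
play_rows(gripper=[0.6,0.6,0.6,0.6,-0.4,-0.4,-0.4,-0.4,-0.4], delta_pos=[[0,-0.2,-0.1],[0.2,-0.2,-0.1],[0.4,-0.2,-0.1],[0.4,-0.2,-0.1],[0.3,-0.2,-0.1],[0.3,-0.2,-0.1],[0.3,-0.2,-0.1],[0.3,-0.2,-0.1],[0.3,-0.2,-4]], turn=[[0,0,0],[0,0,0],[0,0,0],[0,0,0],[0,0,0],[0,0,0],[0,0,0],[0,0,0],[0,0,0]])

```text
time: 22.32
position: [0.6511, -0.0458, 0.0595]
tool_rot: [0.72, 0.694, -0.002, -0.004]
ft_force: [1.2, 0.5, 0.8]
grip_width: 0.0603
grip_force: 0.0
```

```bash
python3 -c "
from h import *
plan(461.3,-199.2,150,190.7)
c=snap('wrist','w6.png')
for k in('red','blue','white'):
  for b in blobs(c,k,(180,0,340,383),.044,300): print(k,b)
"
```

```text
t 22.3 now [651.1 -45.8  59.5] phi 87.8 F [1.2 0.5 0.8] w 60.3
d [-16.03 -18.46  -8.93] turn [-0.004 -0.009 -1.795] rows 4.164690872637892 9.613513738612752
red (array([658. ,  21.3]), array([658. ,  19.2]), 64.7, 35.4, 88.0, array([263.6, 110.8]), 8878.0)
blue (array([658.8,  64.4]), array([658.8,  64.3]), 35.4, 15.8, -2.3, array([262.2,  17.9]), 2643.5)
white (array([684.4, -97. ]), array([687.6, -96.9]), 25.0, 20.9, -2.0, array([314. , 311.6]), 850.0)
white (array([651.6, -95.7]), array([651.5, -95.7]), 41.8, 20.9, -1.8, array([259.3, 311.4]), 1991.5)
white (array([616.9, -94.9]), array([616.4, -94.6]), 23.0, 21.0, -1.7, array([201.7, 311.7]), 1029.5)
white (array([649.2, -59.5]), array([653.7, -54.6]), 42.4, 19.0, -3.8, array([252.8, 256.7]), 485.5)
white (array([624.1, -52.9]), array([624. , -52.7]), 18.5, 11.0, 88.1, array([208.1, 247.4]), 531.0)
white (array([656. , -32.4]), array([656.9, -33.7]), 36.4, 30.3, 0.1, array([263.1, 211.4]), 2871.5)
white (array([688.3,  33.1]), array([687.3,  31.3]), 80.2, 17.3, -88.7, array([323.7,  84.1]), 4978.0)
white (array([669.2,  46.6]), array([661.6,  33. ]), 77.7, 33.0, 88.4, array([284.9,  56.7]), 838.5)
```

View pics/w6.png

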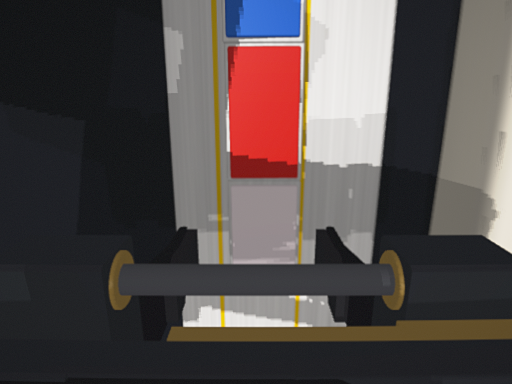

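Blue, red and white are closed up between the lines, with seams at y≈41 and y≈179 px. Next is orange.

```bash
python3 -c "
from h import *
plan(461.3,-199.2,150,10.7)
c=robot.camera('top'); print(blobs(c,'orange',(200,170,340,235),.03,60))"
```

```text
t 22.4 now [655.9 -46.7  66.7] phi 87.8 F [ 1.  -0.7  3.4] w 61.1
d [-15.97 -18.84  -8.4 ] turn [ 0.004 -0.002  1.346] rows 4.174117336272951 7.209932235808211
[(array([ 461.4, -199.5]), array([ 461.5, -200.9]), 59.8, 34.2, 10.6, array([314.1, 207.9]), 120.0)]
```

Call:
play_rows(gripper=[-0.6,-0.6,-0.6,-0.6,-0.6,-0.6,-0.6,-0.6,-0.6,-0.6], delta_pos=[[0,0,-4],[-1,-1,-8],[-3,-3,-8.4],[-5,-6,-8.4],[-7,-9,-8.4],[-9,-12,-8.4],[-12,-15,-8.4],[-16,-18.8,-8.4],[-16,-18.8,-8.4],[-16,-18.8,-8.4]], turn=[[0,0,0.18],[0,0,0.36],[0,0,0.54],[0,0,0.72],[0,0,0.9],[0,0,1.08],[0,0,1.26],[0,0,1.346],[0,0,1.346],[0,0,1.346]])

```text
time: 23.68
position: [0.4604, -0.1994, 0.1464]
tool_rot: [0.996, 0.093, 0.0, -0.0]
ft_force: [1.0, -0.1, 0.0]
grip_width: 0.0694
grip_force: 0.0
```

```bash
python3 -c "
from h import *
c=robot.camera('wrist')
for b in blobs(c,'orange',(130,100,380,300),.03,300): print(b)
plan(461,-199.2,8,10.7)
"
```

```text
(array([ 420.1, -213.5]), array([ 423.7, -211.8]), 37.7, 34.8, 10.6, array([262.6, 235.5]), 1177.5)
(array([ 454.7, -194.1]), array([ 454.1, -194.7]), 24.8, 12.8, 9.9, array([248. , 194.4]), 380.0)
t 23.7 now [ 460.7 -199.   146.4] phi 10.7 F [ 0.2 -0.7  0.6] w 69.5
d [ 0.02  0.02 13.84] turn [-0.    -0.     0.001] rows 2.2148727017730443 0.005278324922986761
```

```bash
python3 -c "
from h import *
c=snap('wrist','w7.png')
s=robot.camera('side'); print(blobs(s,'orange',(270,150,340,210),.03,30))
t=robot.camera('top'); print(blobs(t,'orange',(200,170,340,235),.03,30))
"
```

```text
[(array([380.7, -88.4]), array([377.2, -86.5]), 33.8, 21.6, 13.1, array([309.4, 207.4]), 36.0), (array([ 443.3, -202. ]), array([ 441.6, -203.8]), 47.3, 38.6, 11.7, array([312.7, 176.2]), 107.0)]
[]
```

View pics/w7.png

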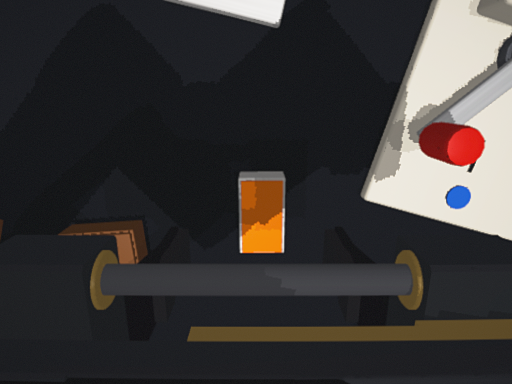

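The whole orange block is visible, its coating running from about (262,180) to (262,252), and it is centred laterally. I'll compute the positions of its ends.

```bash
python3 -c "
from h import *
c=robot.camera('wrist')
for p in((262,181),(262,252),(240,215),(284,215),(262,263)): print(p,onz(c,*p,.03)*1000)
print(proj(c,[.461,-.199,.03]))
"
```

```text
(262, 181) [ 468.94260053 -202.80761491   30.        ]
(262, 252) [ 404.90613224 -215.31826239   30.        ]
(240, 215) [ 435.69957107 -189.91647475   30.        ]
(284, 215) [ 442.80977883 -227.30066565   30.        ]
(262, 263) [ 394.24239279 -217.40277194   30.        ]
[255.78424359 189.1453487 ]
```

Orange was knocked to about (437,-209). Correcting for that.

```bash
python3 -c "
from h import *
plan(437,-209,8,10.7)"
```

```text
t 23.9 now [ 460.9 -198.6  146.5] phi 10.8 F [ 0.4 -0.1 -0.2] w 69.2
d [-2.54  0.57 13.85] turn [ 0.    -0.     0.002] rows 2.254100560123114 0.011635434893315248
```

Call:
play_rows(gripper=[-0.6,-0.6,-0.6,-0.6,-0.6,0.6,0.6,0.6,0.6,0.6,0.6,0.6], delta_pos=[[-2.5,0.6,2],[-2.5,0.6,7],[-2.5,0.6,11],[-2.5,0.6,13.8],[-2.5,0.6,13.8],[-2.5,0.6,13.8],[-2.5,0.6,13.8],[-2.5,0.6,13.8],[-2.5,0.6,13.8],[-2.5,0.6,13.8],[-2.5,0.6,13.8],[-2.5,0.6,13.8]], turn=[[0,0,0],[0,0,0],[0,0,0],[0,0,0],[0,0,0],[0,0,0],[0,0,0],[0,0,0],[0,0,0],[0,0,0],[0,0,0],[0,0,0]])

```text
time: 25.42
position: [0.4367, -0.2099, 0.0093]
tool_rot: [0.996, 0.093, 0.0, 0.0]
ft_force: [0.1, 1.3, 6.3]
grip_width: 0.0401
grip_force: 25.0
```

```bash
python3 -c "
from h import *
plan(652,-130,25,87.8)
print(robot.get_obs()['grip_force'])"
```

```text
t 25.4 now [ 436.7 -209.9    9.3] phi 10.7 F [0.1 1.3 6.3] w 40.1
d [22.63 -3.86 -1.56] turn [ 1.000e-03 -0.000e+00 -1.346e+00] rows 3.6821722790799827 7.206126810073412
25.000669956207275
```

Call:
play_rows(gripper=[0.6,0.6,0.6,0.6,0.6,0.6,0.6,0.6,0.6,0.6,0.6,0.6], delta_pos=[[0,0,-3],[0,0,-6],[4,-0.6,-7],[8,-1.2,-7],[12,-1.8,-7],[16,-2.4,-7],[20,-3,-7],[22.6,-3.9,-7],[22.6,-3.9,-6],[22.6,-3.9,-4],[22.6,-3.9,-2.2],[22.6,-3.9,-2]], turn=[[0,0,0],[0,0,-0.17],[0,0,-0.35],[0,0,-0.53],[0,0,-0.71],[0,0,-0.89],[0,0,-1.07],[0,0,-1.25],[0,0,-1.346],[0,0,-1.346],[0,0,-1.346],[0,0,-1.346]])

```text
time: 26.92
position: [0.6491, -0.1293, 0.0258]
tool_rot: [0.721, 0.693, -0.001, -0.003]
ft_force: [0.6, 0.2, -3.1]
grip_width: 0.0396
grip_force: 25.0
```

```bash
python3 -c "
from h import *
plan(652.3,-119,23,87.8)
c=snap('wrist','w8.png')
for k in('red','orange','white'):
  for b in blobs(c,k,(200,0,320,383),.044,300): print(k,b)
"
```

```text
t 26.9 now [ 649.1 -129.3   25.8] phi 87.7 F [ 0.6  0.2 -3.1] w 39.6
d [1.04 0.28 0.28] turn [-0.005 -0.002 -0.001] rows 0.17824418769336708 0.030972150789996846
orange (array([ 648.8, -155.8]), array([ 648.7, -155.9]), 35.5, 16.4, -2.0, array([256. , 311.5]), 2079.0)
orange (array([ 650.4, -113.6]), array([ 650.4, -114. ]), 35.3, 30.6, -2.2, array([255.9, 230.7]), 4786.0)
white (array([677.3, -55.1]), array([676.9, -50.5]), 59.5, 3.0, -89.6, array([316.4,  93.4]), 703.0)
white (array([656.5, -48.9]), array([656.2, -51.1]), 62.5, 37.1, 87.8, array([264.5,  79.6]), 14392.0)
```

View pics/w8.png

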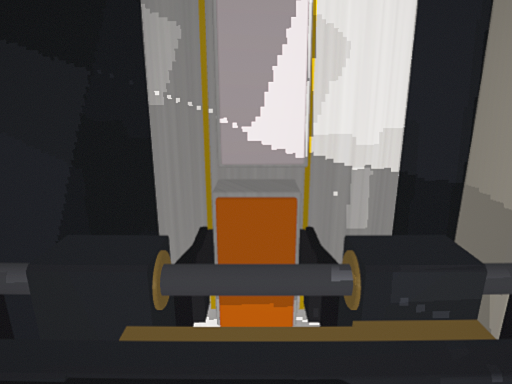

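Orange is held square, about 10 mm short of white, whose lower edge is at y≈165 px.

Call:
play_rows(gripper=[0.6,0.6,0.6,0.6,0.6,0.6,0.6,0.6,0.6], delta_pos=[[0,-0.1,0.2],[0,-0.1,0.4],[0,-0.1,0.6],[0,-0.1,0.6],[0.3,-0.1,0.6],[0.6,-0.1,0.6],[0.9,-0.1,0.6],[1.2,-0.1,0.6],[1.3,-0.1,0.6]], turn=[[0,0,0],[0,0,0],[0,0,0],[0,0,0],[0,0,0],[0,0,0],[0,0,0],[0,0,0],[0,0,0]])

```text
time: 28.1
position: [0.6519, -0.1188, 0.0234]
tool_rot: [0.72, 0.694, -0.001, 0.002]
ft_force: [-1.1, -9.7, 3.1]
grip_width: 0.0398
grip_force: 25.0
```

```bash
python3 -c "
from h import *
plan(652.3,-119,23,87.8)
"
```

```text
t 28.1 now [ 651.9 -118.8   23.4] phi 87.9 F [-1.1 -9.7  3.1] w 39.8
d [-0.01  0.04  0.04] turn [0.002 0.004 0.002] rows 0.009114294503260406 0.027287912663555285
```

Call:
play_rows(gripper=[-0.4,-0.4,-0.4,-0.4,-0.4,-0.4,1,1,1,1,1,1], delta_pos=[[0,0,0],[0,0,0],[0,0,0],[0,0,0],[0,0,-3],[0,0,-6],[-3,0,-6],[-6.5,0,-6],[-6.5,0,-6],[-6.5,0,-6],[-6.5,0,-6],[-6.5,0,-6]], turn=[[0,0,0],[0,0,0],[0,0,0],[0,0,0],[0,0,0],[0,0,0],[0,0,0],[0,0,0],[0,0,0],[0,0,0],[0,0,0],[0,0,0]])

```text
time: 29.6
position: [0.6485, -0.1806, 0.0824]
tool_rot: [0.72, 0.694, -0.0, -0.0]
ft_force: [-0.4, -0.6, -0.2]
grip_width: 0.0087
grip_force: 0.0
```

```bash
python3 -c "
from h import *
c=snap('wrist','w9.png')
plan(652,-185,24,87.8)
for k in('orange','red','blue','white'):
  for b in blobs(c,k,(200,0,330,383),.044,300): print(k,b)
"
```

```text
t 29.6 now [ 648.5 -180.7   82.5] phi 87.9 F [-0.2 -0.1  0.5] w 5.4
d [-0.42  0.37  5.85] turn [-0.    -0.     0.001] rows 0.9394265823083486 0.008101700920813238
orange (array([ 652.6, -118.1]), array([ 652.5, -120.2]), 63.4, 35.2, 87.9, array([258.2, 117.6]), 6584.5)
white (array([ 662.2, -179.8]), array([ 654.4, -178.5]), 80.8, 7.3, -2.1, array([277.1, 218. ]), 649.0)
white (array([ 684.8, -104. ]), array([ 683.6, -108.7]), 102.3, 19.2, -89.0, array([314.4,  90.1]), 5318.0)
white (array([657.2, -74.5]), array([652.9, -89.9]), 66.6, 41.0, 87.1, array([263.8,  35.5]), 3884.0)
```

View pics/w9.png

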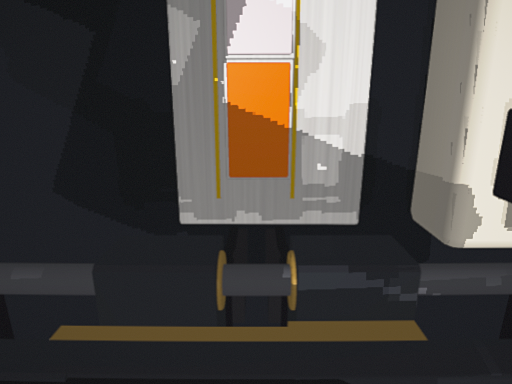

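The row is closed, with the orange/white seam at y≈58 px. I'll firm it up with a gentle push on the end face, fingers shut.

Call:
play_rows(gripper=[1,1,1,1,1,1,1,1,1,1], delta_pos=[[-0.4,0.1,2],[-0.4,0.1,4],[-0.4,0.1,5.6],[-0.4,0.1,5.6],[0.2,0.1,5.6],[0.6,0.1,5.6],[1,0.1,5.6],[1.3,0.1,5.6],[1.5,0.1,5.6],[1.7,0.1,5.6]], turn=[[0,0,0],[0,0,0],[0,0,0],[0,0,0],[0,0,0],[0,0,0],[0,0,0],[0,0,0],[0,0,0],[0,0,0]])

```text
time: 30.9
position: [0.6503, -0.166, 0.0268]
tool_rot: [0.72, 0.694, -0.001, 0.001]
ft_force: [-1.1, -6.5, -0.3]
grip_width: 0.0004
grip_force: 3.2
```

Call:
play_rows(gripper=[1,1,1,1], delta_pos=[[0.2,0,0],[0.4,0,0],[0.5,0,0],[0.5,0,0]], turn=[[0,0,0],[0,0,0],[0,0,0],[0,0,0]])

```text
time: 31.4
position: [0.651, -0.1659, 0.027]
tool_rot: [0.72, 0.694, -0.002, 0.004]
ft_force: [-2.5, -14.2, -1.0]
grip_width: 0.0006
grip_force: 7.0
```

Call:
play_rows(gripper=[1,1,1,1,1,1], delta_pos=[[-1,0,0],[-2,0,-2],[-2,0,-7],[-2,0,-12],[-2,0,-16],[-2,0,-16]], turn=[[0,0,0],[0,0,0],[0,0,0],[0,0,0],[0,0,0],[0,0,0]])

```text
time: 32.15
position: [0.6521, -0.1803, 0.1911]
tool_rot: [0.72, 0.694, 0.002, 0.004]
ft_force: [0.7, -0.4, -0.3]
grip_width: 0.0006
grip_force: 0.0
```

```bash
python3 -c "
from h import *
c=snap('wrist','w10.png')
for k in('orange','red','blue'):
  for b in blobs(c,k,(200,0,330,383),.044,200): print(k,b)
t=robot.camera('top');s=robot.camera('side')
print('knob',blobs(t,'red',(335,175,375,200),.086))
HSV['green']=((45,60,60),(90,255,255))
for n,cc,b in(('t',t,(340,180,395,212)),('s',s,(310,110,375,160))):
  for k in('green','blue'): print(n,k,blobs(cc,k,b,.017,2))
hs=cv2.cvtColor(t['color'],cv2.COLOR_RGB2HSV);print(hs[196:200,381:387,:].tolist())
plan(528,-324,140,87.8)
"
```

```text
orange (array([ 653. , -106.5]), array([ 652.8, -119.6]), 63.0, 34.9, 88.5, array([251.9,  97. ]), 1618.5)
knob [(array([ 528.4, -324.5]), array([ 528.6, -324.6]), 24.1, 17.2, 89.8, array([352.5, 187.6]), 29.5)]
t green [(array([ 499.1, -455.2]), array([ 499.9, -456.4]), 21.7, 14.4, 89.8, array([384.7, 197.2]), 18.5)]
t blue [(array([ 483.6, -381.4]), array([ 484. , -380.5]), 14.4, 10.8, 89.7, array([364.2, 201.6]), 9.5)]
s green []
s blue []
[[[37, 21, 221], [62, 67, 197], [68, 116, 198], [69, 122, 199], [68, 120, 199], [67, 104, 202]], [[51, 33, 210], [66, 102, 198], [68, 123, 201], [68, 119, 202], [68, 122, 200], [68, 123, 201]], [[47, 33, 207], [67, 96, 197], [68, 119, 202], [68, 124, 200], [68, 124, 200], [69, 124, 199]], [[32, 19, 230], [58, 46, 212], [67, 91, 204], [68, 120, 196], [67, 105, 200], [65, 85, 199]]]
t 32.3 now [ 648.6 -179.   185.3] phi 87.8 F [ 0.2 -0.6 -0.3] w 0.4
d [-14.96 -11.49   4.54] turn [-0.002 -0.002  0.   ] rows 3.1037683593781393 0.01551998854311441
```

```bash
python3 -c "
from h import *
plan(529,-326,200,-6.6)"
```

```text
t 32.3 now [ 648.6 -179.   185.3] phi 87.8 F [ 0.2 -0.6 -0.3] w 0.4
d [-15.14 -11.39  -1.46] turn [-3.000e-03  1.000e-03  1.648e+00] rows 3.0414222951175742 8.824857533235601
```

Call:
play_rows(gripper=[-0.7,-0.7,-0.7,-0.7,-0.7,-0.7,-0.7,-0.7,-0.7,-0.7,-0.7], delta_pos=[[-1,-1,-1],[-2,-2,-1.5],[-4,-3,-1.5],[-6,-4,-1.5],[-8,-6,-1.5],[-10,-8,-1.5],[-12,-10,-1.5],[-15,-11.4,-1.5],[-15.1,-11.4,-1.5],[-15.1,-11.4,-1.5],[-15.1,-11.4,-1.5]], turn=[[0,0,0.18],[0,0,0.36],[0,0,0.54],[0,0,0.72],[0,0,0.9],[0,0,1.08],[0,0,1.26],[0,0,1.44],[0,0,1.62],[0,0,1.648],[0,0,1.648]])

```text
time: 33.67
position: [0.5296, -0.3254, 0.2003]
tool_rot: [0.998, -0.056, -0.001, -0.001]
ft_force: [0.1, -0.1, 0.5]
grip_width: 0.0737
grip_force: 0.0
```

```bash
python3 -c "
from h import *
c=snap('wrist','w11.png')
print('knob',blobs(c,'red',(0,0,512,383),.086,100))
print('green',blobs(c,'green',(0,0,512,383),.017,50)); print('blue',blobs(c,'blue',(0,0,512,383),.017,50))
plan(529,-326,50,-6.6)
"
```

```text
knob [(array([ 531.6, -328.6]), array([ 531.5, -328.7]), 24.7, 24.7, 37.1, array([259.3, 187. ]), 643.0)]
green [(array([ 500.1, -452.8]), array([ 500.1, -453.2]), 21.7, 19.6, 83.6, array([379.6, 186.1]), 290.0)]
blue [(array([ 484.7, -381.1]), array([ 484.9, -381.1]), 20.5, 20.2, 83.5, array([312.5, 207.3]), 267.5)]
t 33.7 now [ 529.7 -325.4  200.6] phi -6.5 F [ 0.1 -0.1  0.6] w 73.9
d [-0.04  0.08 15.06] turn [-0.001  0.002  0.003] rows 2.409956833937337 0.017464042696871344
```

View pics/w11.png

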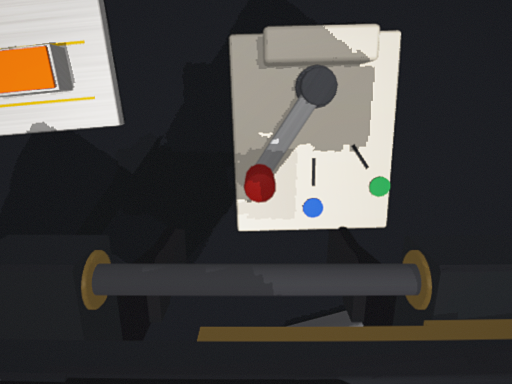

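The knob top is at (259,187) px, the blue disc at (313,208) and the green disc at (380,186). The geometry fits the 124 mm and 100 mm radii exactly.

Call:
play_rows(gripper=[-0.7,-0.7,-0.7,-0.7,0.9,0.9,0.9,0.9,0.9,0.9,0.9,0.9], delta_pos=[[0.2,0.3,5],[0.2,0.3,10],[0.2,0.3,14],[0.2,0.3,15],[0.2,0.3,15],[0.2,0.3,15],[0.2,0.3,15],[0.2,0.3,15],[0.2,0.3,15],[0.2,0.3,15],[0.2,0.3,15],[0.2,0.3,15]], turn=[[0,0,0],[0,0,0],[0,0,0],[0,0,0],[0,0,0],[0,0,0],[0,0,0],[0,0,0],[0,0,0],[0,0,0],[0,0,0],[0,0,0]], squeeze=25)

```text
time: 35.22
position: [0.5313, -0.3291, 0.0518]
tool_rot: [0.998, -0.058, -0.0, -0.0]
ft_force: [-1.3, 1.9, 5.7]
grip_width: 0.0274
grip_force: 25.0
```

```bash
python3 -c "
from h import *
P=np.array([608.4,-392.4])
for a in(140.3,149,157,166,174.8,183,192,200,209.2):
  d=100*np.array([np.cos(np.radians(a)),np.sin(np.radians(a))])+P; e=d-[531.6,-328.6]; f=np.radians(-6.6)
  print(a,np.round(d,1),'tool cm',np.round([(e@[np.cos(f),np.sin(f)])/10,(e@[np.sin(f),-np.cos(f)])/10],2))
plan(508.8,-383.3,50,-6.6)
print(robot.get_obs()['grip_force'])
"
```

```text
140.3 [ 531.5 -328.5] tool cm [-0.01 -0.01]
149 [ 522.7 -340.9] tool cm [-0.74  1.32]
157 [ 516.3 -353.3] tool cm [-1.23  2.63]
166 [ 511.4 -368.2] tool cm [-1.55  4.17]
174.8 [ 508.8 -383.3] tool cm [-1.63  5.7 ]
183 [ 508.5 -397.6] tool cm [-1.5   7.12]
192 [ 510.6 -413.2] tool cm [-1.12  8.64]
200 [ 514.4 -426.6] tool cm [-0.58  9.93]
209.2 [ 521.1 -441.2] tool cm [ 0.25 11.3 ]
t 35.2 now [ 531.3 -329.1   51.8] phi -6.6 F [-1.3  1.9  5.7] w 27.4
d [-1.62  5.64  0.18] turn [-0.001  0.001  0.   ] rows 0.9397769101875939 0.0044990227867994755
24.99923577066511
```

Call:
play_rows(gripper=[0.9,0.9,0.9,0.9,0.9,0.9,0.9,0.9,0.9,0.9], delta_pos=[[-0.4,0.65,0],[-0.74,1.3,0],[-1,2,0],[-1.23,2.6,0],[-1.4,3.4,0],[-1.55,4.2,0],[-1.6,5,0],[-1.63,5.7,0],[-1.63,5.7,0],[-1.63,5.7,0]], turn=[[0,0,0],[0,0,0],[0,0,0],[0,0,0],[0,0,0],[0,0,0],[0,0,0],[0,0,0],[0,0,0],[0,0,0]])

```text
time: 36.48
position: [0.5071, -0.383, 0.0515]
tool_rot: [0.998, -0.057, -0.002, -0.001]
ft_force: [-4.4, 2.7, 6.9]
grip_width: 0.0273
grip_force: 25.0
```

Call:
play_rows(gripper=[-0.3,-0.3,-0.3,-0.3,-0.3,-0.3,-0.3,-0.3], delta_pos=[[0,0,0],[0,0,0],[0,0,0],[0,0,0],[0,0,0],[0,0,-4],[0,0,-9],[0,0,-15]], turn=[[0,0,0],[0,0,0],[0,0,0],[0,0,0],[0,0,0],[0,0,0],[0,0,0],[0,0,0]])

```text
time: 37.48
position: [0.5082, -0.3836, 0.202]
tool_rot: [0.998, -0.058, -0.001, -0.001]
ft_force: [0.3, -0.6, 0.1]
grip_width: 0.0567
grip_force: 0.0
```

```bash
python3 -c "
from h import *
c=snap('wrist','w12.png')
print('knob',blobs(c,'red',(0,0,512,383),.086,100))
t=robot.camera('top'); print('orange',blobs(t,'orange',(215,140,320,170),.044)); print('white?')
plan(406,320,140,-1)
"
```

```text
knob [(array([ 512.4, -384.1]), array([ 512.5, -384.3]), 31.3, 25.4, -6.6, array([255.7, 184.4]), 828.5)]
orange [(array([ 652.7, -121.8]), array([ 652.4, -121.9]), 56.8, 28.7, 89.7, array([292. , 153.9]), 120.5)]
white?
t 37.6 now [ 512.5 -387.8  209.5] phi -6.6 F [ 1.5 -0.   0.8] w 56.4
d [-18.77 -69.15   6.  ] turn [ 0.011 -0.012 -0.098] rows 11.505356164149847 0.5291817462216902
```

```bash
python3 -c "
from h import *
plan(437,270,200,40)"
```

```text
t 37.6 now [ 512.5 -387.8  209.5] phi -6.6 F [ 1.5 -0.   0.8] w 56.4
d [-15.05 -64.48   0.1 ] turn [ 0.015 -0.007 -0.813] rows 10.59424974241346 4.354700609711049
```

Call:
play_rows(gripper=[1,1,1,1,1,1,1,1,1,1,1,1], delta_pos=[[-1,-5,0],[-2,-10,0],[-3,-16,0],[-4,-22,0],[-6,-28,0],[-7,-34,0],[-8,-40,0],[-10,-46,0],[-12,-52,0],[-14,-58,0],[-15,-64.5,0],[-15,-64.5,0]], turn=[[0,0,0],[0,0,-0.1],[0,0,-0.2],[0,0,-0.3],[0,0,-0.4],[0,0,-0.5],[0,0,-0.6],[0,0,-0.7],[0,0,-0.813],[0,0,-0.813],[0,0,-0.813],[0,0,-0.813]])

```text
time: 39.08
position: [0.433, 0.2774, 0.2013]
tool_rot: [0.939, 0.345, 0.0, -0.0]
ft_force: [0.2, -0.4, -0.7]
grip_width: 0.0007
grip_force: 0.0
```

```bash
python3 -c "
from h import *
c=snap('wrist','w13.png')
for k in('red','green','yellow','blue'): print(k,blobs(c,k,(0,0,512,383),.053,150))
plan(409,317,80,40)
"
```

```text
red [(array([470.3, 314.2]), array([470.1, 313.8]), 27.3, 26.9, 40.3, array([250.8, 123.2]), 724.0)]
green [(array([465.1, 255.8]), array([464.8, 255.9]), 28.4, 28.0, 40.3, array([295.3, 169. ]), 708.0)]
yellow [(array([411.9, 319.5]), array([411.7, 319.3]), 28.1, 27.4, -49.8, array([205.9, 168.4]), 689.5)]
blue [(array([406.4, 260.9]), array([406.3, 260.8]), 30.2, 27.8, 28.5, array([250.5, 211.3]), 657.0), (array([623.2, 151.9]), array([626.2, 148.5]), 38.7, 29.8, -2.7, array([498.4, 111.1]), 893.5)]
t 39.1 now [433.1 276.  201.1] phi 40.2 F [-0.4 -0.1  0. ] w 0.6
d [ 0.81 -4.69 12.11] turn [-0.     0.     0.004] rows 2.0820176112815165 0.022118735495355864
```

View pics/w13.png

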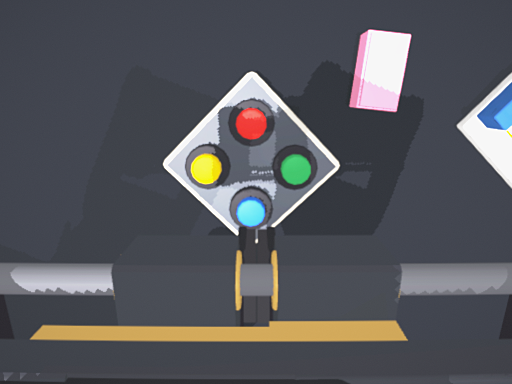

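The yellow (206,168), blue (250,211), green (295,169) and red (251,123) keys are all clear. I'll press yellow first.

```bash
python3 -c "
from h import *
plan(411,319,75,40);plan(411,319,45,40)"
```

```text
t 39.1 now [433.1 276.  201.1] phi 40.2 F [-0.4 -0.1  0. ] w 0.6
d [ 1.09 -4.71 12.61] turn [-0.     0.     0.004] rows 2.161150385418224 0.022118735495355864
t 39.1 now [433.1 276.  201.1] phi 40.2 F [-0.4 -0.1  0. ] w 0.6
d [ 1.09 -4.71 15.61] turn [-0.     0.     0.004] rows 2.614978050494477 0.022118735495355864
```

Call:
play_rows(gripper=[1,1,1,1,1,1], delta_pos=[[0.5,-2.5,4],[1.1,-4.7,8],[1.1,-4.7,11],[1.1,-4.7,12.6],[1.1,-4.7,12.6],[1.1,-4.7,12.6]], turn=[[0,0,0],[0,0,0],[0,0,0],[0,0,0],[0,0,0],[0,0,0]])

```text
time: 39.88
position: [0.4133, 0.3166, 0.0764]
tool_rot: [0.94, 0.341, 0.001, -0.0]
ft_force: [-0.4, -0.1, 0.4]
grip_width: 0.0007
grip_force: 0.0
```

Call:
play_rows(gripper=[1,1,1,1,1,1], delta_pos=[[0,0,1.2],[0,0,2],[0,0,2.6],[0,0,3.1],[0,0,3.2],[0,0,3.2]], turn=[[0,0,0],[0,0,0],[0,0,0],[0,0,0],[0,0,0],[0,0,0]])

```text
time: 40.62
position: [0.4122, 0.3168, 0.0461]
tool_rot: [0.94, 0.342, 0.001, 0.0]
ft_force: [-3.0, -2.2, 23.5]
grip_width: 0.0009
grip_force: 11.5
```

Call:
play_rows(gripper=[1,1,1,1,1,1,1,1], delta_pos=[[0,0,-1],[0,0,-2.5],[0,0,-3.5],[-2,2,-3.5],[-4,3.8,-3.5],[-4.2,3.9,-3.5],[-4.2,3.9,-3],[-4.2,3.9,-3]], turn=[[0,0,0],[0,0,0],[0,0,0],[0,0,0],[0,0,0],[0,0,0],[0,0,0],[0,0,0]])

```text
time: 41.62
position: [0.4053, 0.2606, 0.0732]
tool_rot: [0.94, 0.342, 0.0, -0.0]
ft_force: [-0.1, 0.5, 0.2]
grip_width: 0.0006
grip_force: 0.0
```

Call:
play_rows(gripper=[1,1,1,1,1,1], delta_pos=[[0,0,1],[0,0,2],[0,0,2.5],[0,0,2.9],[0,0,3],[0,0,3]], turn=[[0,0,0],[0,0,0],[0,0,0],[0,0,0],[0,0,0],[0,0,0]])

```text
time: 42.38
position: [0.4051, 0.2603, 0.046]
tool_rot: [0.94, 0.342, 0.001, -0.0]
ft_force: [-3.5, 0.4, 25.5]
grip_width: 0.0009
grip_force: 12.9
```

Call:
play_rows(gripper=[1,1,1,1,1,1,1,1], delta_pos=[[0,0,-1],[0,0,-2.5],[0,0,-3.5],[2,-2,-3.5],[4,-3.8,-3.5],[4.2,-3.9,-3.5],[4.2,-3.9,-3],[4.2,-3.9,-3]], turn=[[0,0,0],[0,0,0],[0,0,0],[0,0,0],[0,0,0],[0,0,0],[0,0,0],[0,0,0]])

```text
time: 43.38
position: [0.4113, 0.3157, 0.0729]
tool_rot: [0.94, 0.342, -0.001, 0.0]
ft_force: [-0.7, -0.3, 0.1]
grip_width: 0.0001
grip_force: 0.0
```

```bash
python3 -c "
from h import *
plan(411,318.5,76,40)"
```

```text
t 43.4 now [411.3 315.7  72.9] phi 39.9 F [-0.7 -0.3  0.1] w 0.1
d [ 0.16 -0.24 -0.31] turn [-0.     0.003 -0.001] rows 0.06703260221886455 0.014861513687891776
```

Call:
play_rows(gripper=[1,1,1,1,1,1], delta_pos=[[0.1,-0.2,1],[0.1,-0.2,2],[0.1,-0.2,2.5],[0.1,-0.2,2.9],[0.1,-0.2,3],[0.1,-0.2,3]], turn=[[0,0,0],[0,0,0],[0,0,0],[0,0,0],[0,0,0],[0,0,0]])

```text
time: 44.12
position: [0.4116, 0.3188, 0.0461]
tool_rot: [0.94, 0.342, 0.0, 0.0]
ft_force: [-2.9, -3.0, 22.9]
grip_width: 0.0005
grip_force: 11.5
```

Call:
play_rows(gripper=[1,1,1,1,1,1], delta_pos=[[0,0,-1],[0,0,-4],[0,0,-8],[0,0,-12],[0,0,-15],[0,0,-15]], turn=[[0,0,0],[0,0,0],[0,0,0],[0,0,0],[0,0,0],[0,0,0]])

```text
time: 44.88
position: [0.4131, 0.3198, 0.1956]
tool_rot: [0.94, 0.342, 0.003, -0.0]
ft_force: [0.9, 0.6, -0.5]
grip_width: 0.0005
grip_force: 0.0
```

```bash
python3 -c "
from h import *
plan(508.8,-383.3,200,-6.6)
t=robot.camera('top'); print('knob',blobs(t,'red',(335,175,385,210),.086))"
```

```text
t 44.9 now [413.1 319.8 195.6] phi 40.0 F [ 0.9  0.6 -0.5] w 0.5
d [-37.84  60.02  -0.57] turn [-0.001 -0.006  0.813] rows 11.353507454217263 4.35403695904239
knob [(array([ 506.2, -378.4]), array([ 505.3, -378.1]), 24.4, 21.6, -45.8, array([368.3, 194. ]), 32.5)]
```

Call:
play_rows(gripper=[-0.3,-0.3,-0.3,-0.3,-0.3,-0.3,-0.3,-0.3,-0.3,-0.3,-0.3,-0.3], delta_pos=[[-3,5,-1],[-6,10,-1],[-9.5,15,-1],[-13,20.5,-1],[-16,26,-1],[-19.5,31,-1],[-23,36.5,-1],[-26,42,-1],[-30,47,-1],[-33,53,-1],[-36,57,-0.6],[-37.8,60,-0.6]], turn=[[0,0,0],[0,0,0.1],[0,0,0.2],[0,0,0.3],[0,0,0.4],[0,0,0.5],[0,0,0.6],[0,0,0.7],[0,0,0.813],[0,0,0.813],[0,0,0.813],[0,0,0.813]])

```text
time: 46.42
position: [0.5064, -0.3861, 0.1965]
tool_rot: [0.998, -0.059, -0.001, -0.001]
ft_force: [0.2, -0.2, -1.0]
grip_width: 0.0566
grip_force: 0.0
```

Call:
play_rows(gripper=[-0.3,-0.3], delta_pos=[[0,0,0],[0,0,0]], turn=[[0,0,0],[0,0,0]])

```text
time: 46.68
position: [0.5065, -0.382, 0.1975]
tool_rot: [0.998, -0.058, -0.002, -0.002]
ft_force: [-0.4, -0.8, 0.3]
grip_width: 0.0567
grip_force: 0.0
```

```bash
python3 -c "
from h import *
c=robot.camera('wrist')
print('knob',blobs(c,'red',(0,0,512,383),.086,100))
plan(508.8,-383.3,51,-6.6)"
```

```text
knob [(array([ 512.6, -384.1]), array([ 512.8, -384.5]), 31.6, 24.9, -7.3, array([257.6, 183.1]), 842.0)]
t 46.7 now [ 506.7 -381.7  198. ] phi -6.6 F [-0.4 -0.7 -0.6] w 56.6
d [ 0.27  0.18 14.7 ] turn [-0.003  0.003  0.001] rows 2.352486457932118 0.022142651972305184
```

Knob still sits in the blue notch. Descend, pinch, then throw to green.

Call:
play_rows(gripper=[-0.3,-0.3,-0.3,-0.3,0.9,0.9,0.9,0.9,0.9,0.9], delta_pos=[[0.2,0.1,5],[0.2,0.1,10],[0.2,0.1,14],[0.2,0.1,14.7],[0.2,0.1,14.7],[0.2,0.1,14.7],[0.2,0.1,14.7],[0.2,0.1,14.7],[0.2,0.1,14.7],[0.2,0.1,14.7]], turn=[[0,0,0],[0,0,0],[0,0,0],[0,0,0],[0,0,0],[0,0,0],[0,0,0],[0,0,0],[0,0,0],[0,0,0]])

```text
time: 47.98
position: [0.51, -0.3852, 0.0539]
tool_rot: [0.998, -0.058, 0.001, 0.0]
ft_force: [-0.3, 1.2, 6.4]
grip_width: 0.0275
grip_force: 25.0
```

```bash
python3 -c "
from h import *
plan(521.1,-441.2,51,-6.6)"
```

```text
t 48.0 now [ 510.  -385.2   53.9] phi -6.6 F [-0.3  1.2  6.4] w 27.5
d [1.75 5.44 0.3 ] turn [ 0.001 -0.001 -0.   ] rows 0.9149115384602092 0.009068970080624728
```

Call:
play_rows(gripper=[0.9,0.9,0.9,0.9,0.9,0.9,0.9,0.9,0.9,0.9], delta_pos=[[0,0.7,0],[0.13,1.4,0],[0.3,2.2,0],[0.5,2.9,0],[0.75,3.6,0],[1.05,4.2,0],[1.4,4.9,0],[1.8,5.5,0],[1.8,5.5,0],[1.8,5.5,0]], turn=[[0,0,0],[0,0,0],[0,0,0],[0,0,0],[0,0,0],[0,0,0],[0,0,0],[0,0,0],[0,0,0],[0,0,0]])

```text
time: 49.22
position: [0.5204, -0.441, 0.0536]
tool_rot: [0.998, -0.057, -0.001, -0.0]
ft_force: [-1.2, 2.7, 6.1]
grip_width: 0.0271
grip_force: 25.0
```

Call:
play_rows(gripper=[-0.3,-0.3,-0.3,-0.3,-0.3,-0.3,-0.3,-0.3,-0.3,-0.3], delta_pos=[[0,0,0],[0,0,0],[0,0,0],[0,0,0],[0,0,0],[0,0,-4],[0,0,-9],[0,0,-15],[0,0,-15],[0,0,-15]], turn=[[0,0,0],[0,0,0],[0,0,0],[0,0,0],[0,0,0],[0,0,0],[0,0,0],[0,0,0],[0,0,0],[0,0,0]])

```text
time: 50.48
position: [0.5207, -0.4412, 0.2025]
tool_rot: [0.998, -0.058, -0.0, -0.0]
ft_force: [-0.3, -0.3, -0.1]
grip_width: 0.0567
grip_force: 0.0
```

```bash
python3 -c "
from h import *
c=snap('wrist','w14.png')
print('knob',blobs(c,'red',(0,0,512,383),.086,100))
t=robot.camera('top');
for k in('orange','red','blue'): print(k,blobs(t,k,(215,140,320,170),.044))
plan(464.5,256,200,40)"
```

```text
knob [(array([ 525.6, -442. ]), array([ 525.8, -442.2]), 31.3, 25.4, -6.6, array([255.8, 183.5]), 848.5)]
orange [(array([ 652.6, -121.8]), array([ 652.4, -121.9]), 56.8, 28.7, 89.7, array([292. , 153.9]), 121.0)]
red [(array([657.7,  19.1]), array([656.7,  20. ]), 56.8, 28.7, 89.7, array([252.2, 152.7]), 113.0)]
blue [(array([657.1, 108.9]), array([659.1, 101.7]), 85.4, 75.5, 90.0, array([227., 153.]), 235.0)]
t 50.6 now [ 520.  -440.5  200.6] phi -6.6 F [-0.1  1.5  0.6] w 56.7
d [-13.52 -68.55   0.28] turn [-0.004  0.002 -0.813] rows 11.179692905171727 4.355411378858273
```

View pics/w14.png

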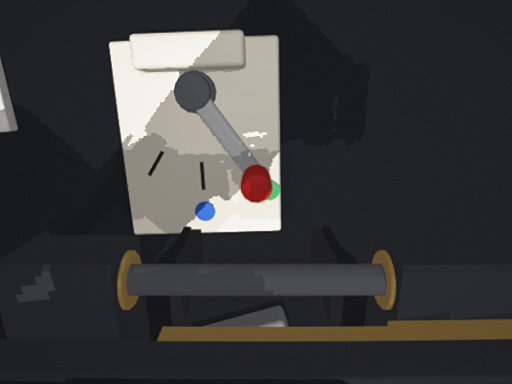

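The knob (257,184) is at the green notch, its arm pointing at the green disc. Off to the green key.

Call:
play_rows(gripper=[1,1,1,1,1,1,1,1,1,1,1,1], delta_pos=[[-1,-6,0],[-2.2,-12,0],[-3.4,-18,0],[-4.6,-24,0],[-5.8,-30,0],[-7,-36,0],[-8.2,-42,0],[-9.4,-48,0],[-10.6,-54,0],[-12,-60,0],[-13,-66,0],[-13.5,-68.5,0]], turn=[[0,0,0],[0,0,-0.1],[0,0,-0.2],[0,0,-0.3],[0,0,-0.4],[0,0,-0.5],[0,0,-0.6],[0,0,-0.7],[0,0,-0.813],[0,0,-0.813],[0,0,-0.813],[0,0,-0.813]])

```text
time: 52.08
position: [0.464, 0.2572, 0.2009]
tool_rot: [0.939, 0.343, -0.001, -0.0]
ft_force: [1.2, -0.2, 0.3]
grip_width: 0.0008
grip_force: 0.0
```

Call:
play_rows(gripper=[1,1], delta_pos=[[0,0,0],[0,0,0]], turn=[[0,0,0],[0,0,0]])

```text
time: 52.32
position: [0.465, 0.2536, 0.2015]
tool_rot: [0.94, 0.342, -0.001, 0.0]
ft_force: [-0.1, 0.8, -0.6]
grip_width: 0.0005
grip_force: 0.0
```

```bash
python3 -c "
from h import *
c=robot.camera('wrist')
for k in('red','green','yellow','blue'): print(k,blobs(c,k,(0,0,512,383),.053,150))
t=robot.camera('top'); print('knob',blobs(t,'red',(335,175,395,210),.086))
plan(464.5,256,74,40);plan(464.5,256,45,40)"
```

```text
red [(array([471.2, 313.7]), array([470.9, 313.5]), 28.3, 26.9, -24.5, array([208.6, 132.5]), 721.0)]
green [(array([465.9, 255.4]), array([466. , 255.5]), 28.8, 27.2, 39.9, array([254.4, 177.3]), 680.5)]
yellow [(array([412.7, 319. ]), array([412.5, 319.4]), 30.1, 26.6, -6.0, array([165.9, 177.3]), 690.0)]
blue [(array([407.2, 260.5]), array([407. , 260.5]), 30.5, 27.8, 11.8, array([211.6, 219.3]), 656.5), (array([647.8, 146.8]), array([649.1, 145.7]), 77.5, 28.7, -2.4, array([479. , 101.2]), 2416.0)]
knob [(array([ 519. , -438.8]), array([ 519.6, -437.6]), 31.2, 20.6, 89.8, array([385.9, 190.2]), 46.5)]
t 52.4 now [465.5 253.1 202. ] phi 39.9 F [ 0.1  0.3 -0.5] w 0.1
d [ 0.13 -0.28 12.8 ] turn [-0.     0.002 -0.002] rows 2.048249539612737 0.013771362793612586
t 52.4 now [465.5 253.1 202. ] phi 39.9 F [ 0.1  0.3 -0.5] w 0.1
d [ 0.13 -0.28 15.7 ] turn [-0.     0.002 -0.002] rows 2.512142156978419 0.013771362793612586
```

Call:
play_rows(gripper=[1,1,1,1,1,1], delta_pos=[[0.1,-0.2,4],[0.1,-0.2,8],[0.1,-0.2,11],[0.1,-0.2,12.8],[0.1,-0.2,12.8],[0.1,-0.2,12.8]], turn=[[0,0,0],[0,0,0],[0,0,0],[0,0,0],[0,0,0],[0,0,0]])

```text
time: 53.18
position: [0.4659, 0.2561, 0.0752]
tool_rot: [0.94, 0.341, 0.001, 0.0]
ft_force: [-0.2, 0.4, 0.0]
grip_width: 0.0004
grip_force: 0.0
```

Call:
play_rows(gripper=[1,1,1,1,1,1], delta_pos=[[0,0,1],[0,0,2],[0,0,2.5],[0,0,3],[0,0,3.1],[0,0,3.1]], turn=[[0,0,0],[0,0,0],[0,0,0],[0,0,0],[0,0,0],[0,0,0]])

```text
time: 53.92
position: [0.4653, 0.2566, 0.0461]
tool_rot: [0.94, 0.342, 0.001, 0.0]
ft_force: [-3.7, -2.1, 21.6]
grip_width: 0.0003
grip_force: 10.9
```

Call:
play_rows(gripper=[1,1,1,1,1,1,1,1], delta_pos=[[0,0,-1],[0,0,-4],[0,0,-8],[0,0,-13],[0,0,-18],[-4,0,-20],[-8,2,-22],[-8,2,-22]], turn=[[0,0,0],[0,0,0],[0,0,0],[0,0,0],[0,0,0],[0,0,0],[0,0,0],[0,0,0]])

```text
time: 54.92
position: [0.4157, 0.1886, 0.2646]
tool_rot: [0.94, 0.341, 0.001, 0.0]
ft_force: [0.2, 0.6, -0.7]
grip_width: 0.0004
grip_force: 0.0
```

```bash
python3 -c "
from h import *
t=robot.camera('top'); s=robot.camera('side')
a=cv2.resize(t['color'][125:250,150:400],None,fx=3.2,fy=3.2,interpolation=cv2.INTER_CUBIC)
b=cv2.resize(s['color'][120:240,140:390],None,fx=3.2,fy=3.2*.55,interpolation=cv2.INTER_CUBIC)[:198]
cv2.imwrite('pics/fin.png',np.vstack([a,b])[:600,:800,::-1])
print('knob',blobs(t,'red',(335,175,395,210),.086))
for k in('orange','red','blue'): print(k,blobs(t,k,(215,140,320,170),.044))
plan(465,255,200,40)
"
```

```text
knob [(array([ 518.8, -438.8]), array([ 519.6, -437.6]), 31.2, 20.6, 89.8, array([385.9, 190.2]), 45.5)]
orange [(array([ 652.4, -122. ]), array([ 652.4, -121.9]), 56.9, 28.7, 89.7, array([292., 154.]), 124.5)]
red [(array([657.8,  18.8]), array([656.7,  20. ]), 56.8, 28.7, 89.7, array([252.3, 152.7]), 113.0)]
blue [(array([657.3, 109.1]), array([659.1, 101.7]), 85.4, 75.5, 90.0, array([226.9, 153. ]), 234.5)]
t 55.0 now [416.9 190.  263.6] phi 39.9 F [ 0.5  0.4 -0.5] w 0.4
d [ 7.85 -1.9   6.37] turn [-0.    -0.001 -0.001] rows 1.6458236075001815 0.009346357155641718
```

```bash
python3 -c "
from h import *
plan(600,-80,330,87.8)"
```

```text
t 55.0 now [416.9 190.  263.6] phi 39.9 F [ 0.5  0.4 -0.5] w 0.4
d [-3.28 32.46 -6.65] turn [ 0.    -0.001 -0.836] rows 5.32696034995368 4.474637871735666
```

Call:
play_rows(gripper=[1,1,1,1,1,1,1,1,1,1], delta_pos=[[0,1,-4],[0,5,-6.6],[-0.5,10,-6.6],[-1,15,-6.6],[-2,20,-6.6],[-2.5,25,-6.6],[-3,30,-6.6],[-3.3,32.5,-6.6],[-3.3,32.5,-6.6],[-3.3,32.5,-6.6]], turn=[[0,0,-0.1],[0,0,-0.2],[0,0,-0.3],[0,0,-0.4],[0,0,-0.5],[0,0,-0.6],[0,0,-0.7],[0,0,-0.836],[0,0,-0.836],[0,0,-0.836]])

```text
time: 56.28
position: [0.5998, -0.079, 0.3284]
tool_rot: [0.72, 0.694, -0.0, -0.001]
ft_force: [0.1, 0.6, 0.2]
grip_width: 0.0005
grip_force: 0.0
```

```bash
python3 -c "
from h import *
c=snap('wrist','w15.png')
print(proj(c,[.659,.09,.044]),proj(c,[.652,-.12,.044]),proj(c,[.654,-.055,.044]))
for k in('orange','red','blue'):
  for b in blobs(c,k,(0,0,512,260),.044,300): print(k,b)
# yellow lines
hsv=cv2.cvtColor(c['color'],cv2.COLOR_RGB2HSV); m=cv2.inRange(hsv,(18,80,100),(35,255,255))
v,u=np.nonzero(m[:255]); W=np.array([onz(c,a,b,.014)[:2]*1000 for a,b in zip(u,v)])
W=W[(W[:,0]>600)&(W[:,0]<700)&(W[:,1]<110)]
for k in(W[:,0]>654+.04*W[:,1],W[:,0]<654+.04*W[:,1]): print(k.sum(),np.polyfit(W[k][:,1],W[k][:,0],1))
# profile along row centreline
for y in range(-92,-76,1): 
  p=proj(c,[.6555+.04*y/1000,y/1000,.044]).round().astype(int); print(y,c['color'][p[1],p[0]].tolist(),end=' ')
"
```

```text
[300.3112485  13.4958909] [295.94296179 184.09261162] [297.11290449 135.63184822]
orange (array([ 652.4, -119.1]), array([ 652.5, -120.5]), 64.2, 34.8, 87.7, array([296.2, 183.5]), 1117.0)
red (array([657.6,  19.8]), array([657.7,  18.8]), 62.9, 35.0, 87.9, array([299.6,  75.1]), 1430.5)
blue (array([ 950.1, -193.9]), array([ 942.6, -173. ]), 149.5, 23.6, -80.5, array([505.6, 226.9]), 773.0)
blue (array([919.7, -84.5]), array([920.1, -90.2]), 305.0, 6.4, 89.9, array([496.3, 151.1]), 720.5)
blue (array([841.6,  20.4]), array([841.7,  18.5]), 104.9, 43.0, 87.8, array([446.7,  69.6]), 2881.0)
blue (array([659.2,  81.2]), array([659.2,  80.6]), 48.7, 34.9, 89.0, array([300.5,  21.5]), 1214.0)
220 [3.76144153e-02 6.81511953e+02]
444 [3.89233939e-02 6.29212650e+02]
-92 [186, 92, 16] -91 [187, 92, 15] -90 [186, 88, 1] -89 [169, 85, 45] -88 [169, 85, 45] -87 [163, 143, 142] -86 [139, 140, 141] -85 [138, 137, 136] -84 [138, 137, 136] -83 [174, 165, 167] -82 [186, 175, 178] -81 [183, 173, 176] -80 [183, 173, 176] -79 [183, 172, 176] -78 [184, 172, 175] -77 [184, 171, 175]
```

The row is closed: orange to red is about 139.5 mm against 140 nominal. It is also square and inside the lines, and the lever is in the green notch. Handing in.

```bash
python3 -c "
from rig import robot
print(robot.hand_in())"
```

```text
the job is handed in; nothing more can be done
None
```

The job is handed in at about 56 s: the four blocks are in a closed row against the stop, yellow-blue-yellow was keyed with the lever in the blue notch, and green was pressed with it in the green notch, where it remains; no verdict came back.

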